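Latch the beater mill's chamber door

ROBOT

A 6-joint arm with a two-finger parallel gripper is mounted at the origin on the work surface. World frame = base frame: x ahead of the robot, y to its left, z up, the work surface at z = 0. Lengths are in m, angles in rad, forces in N, time in s.
With the tool pointing down it reaches from about 0.375 to 0.925 m from the base axis. Payload 5.7 kg.
Tool frame: the origin (TCP) lies at the very end of the fingers, on their centre line; the grasp point (between the pads) lies 19 mm behind it (ctrl.grasp_offset is the distance from the TCP to the grasp point, in m); z points along the fingers, y is the line along which they close (so a half turn about z gives the same grasp; the last joint's range is limited). The gripper opens to 85 mm and grips with 20 to 120 N. Pads are 22 mm wide; open, the fingers measure 114 mm over their backs; the gripper's body (76 mm by 85 mm) begins 54 mm behind the grasp point. The pads swing forward as they close: fully open they stand 13 mm farther back than shut.
Start: joints at [1.052, 0.359, 1.51, -0, 1.272, -0.115], TCP at [0.236, 0.552, 0.231] pointing down, gripper open.
Joint ranges: [-2.97, 2.97], [-1.01, 2.36], [0.21, 2.38], [-0.96, 4.11], [0.2, 2.71], [-2.98, 2.98]. Speed limits (rad/s): [2.39, 2.39, 3.14, 3.14, 3.14, 3.14].

INTERFACE

Orientations are given as a unit quaternion [w, x, y, z].
In Python, from cell import telemetry, cams, order, ctrl gives the robot as it stands.
- The arm moves only by the shell command python3 -m crank 'ROWS' [OPENING] [FORCE]. ROWS is rows parted by semicolons, their numbers by spaces, 1 to 5 of them, each of 6 numbers: dx, dy, dz in m, then a rotation vector rx, ry, rz in rad; each row shifts and turns the commanded pose from where the row before left it, along the tool's axes as they then stand; what a row does not reach is not made up. A row lasts 1/12 s, in which the tool goes at most 0.0417 m and 0.125 rad, less where a joint would pass 70% of its speed; a pose out of reach is approached as far as the arm can. OPENING is the finger opening in m, set as the command begins (- or left out keeps the last). The fingers move at their own pace and stop on an object; FORCE is the grip in N (left out, the last holds). Time passes only in rows, so rows that do not move let the fingers close. It prints the time, the measured TCP pose, the force, the opening and the grip force at its end.
- telemetry.observe(): the state, without advancing time (a new reading comes with each control period).
- cams.grab_frame(name): name is "scene" or "top" or "wrist"; returns a dict with "image" (384x512x3 uint8, red, green, blue), "K" (3x3 intrinsics, pixels), "k1" (the pictures are not rectified: a ray, as slopes to the right and down, at radius r is drawn at 1 + k1 r^2 times it, then the intrinsics apply), "position" and "orientation" of the camera in the world; the wrist camera has in their place "tool_from_camera" (4x4, takes a point from camera to tool coordinates, whose origin is the TCP and whose axes are the flange's). Camera axes: x right, y down, z forward; pixel columns grow to the right and rows downward; lengths in m; the calibration is good to about 2 mm. A picture is of the moment at which its call begins: read the wrist's pose just before it. There is no depth.
- order.job_done(): hands the job in; it is judged then, once.
The state is a dict: "time": time; "joints": joint angles; "qd": joint speeds; "effort": joint torques, N m; "position": TCP position; "ee_rot": TCP orientation; "wrist_force": force on the tool from outside, world axes, zero at the start; "torque": the same for the moment, N m; "grip_width": finger opening in m; "grasp_force": force on a finger pad.
Only numpy, scipy, OpenCV 4.12 (cv2) and the standard library are available. Lean on these libraries where they do the work, as an engineer would, in place of code of your own. Each camera call takes 0.05 s, during which the arm holds its last target. There are 200 camera calls.

TASK

The drop-front door of the sample mill is hanging ajar and its draw latch is undone. Swing the door up onto its seal, hook the latch's wire loop over the keeper on the door, then press the lever over centre and flat until it clicks home under its spring catch, leaving the door drawn tight and everything let go. Work with a light hand, never pushing the door or the lever with more than 50 N, and leave the jars, tools and other things around the mill where they are.

Things in the scene. Friction and masses are not known exactly. Their poses are not given: they have to be found in the camera images.
- mill: bench sample mill, fixed; white chamber 150 mm wide, flat top at z 200 mm. Origin: on the bench under the chamber; x points from the door (front) to the motor (back), y left to the funnel, z up. In this frame, mm, all on y = 0: door hinge axis (along y) x -76, z 62; lever pivot x -32, z 217.5; loop bar when latched x -92, z 214
- door (a joint): door angle about its lower hinge, rad: 0 = drawn tight as latched, grows as it drops open to the front (to 0.75). It meets the soft seal at about 0.02, which then pushes back about 40 N per mm at the top edge. Stiff hinge (0.3 N m): the 0.45 kg door stays where it is left; swinging it up takes 3 to 9 N at the top edge
- panel: the door; its origin is the middle of its front upper edge, axes as the mill's when shut. Door 150 mm wide, 36 mm thick, its top 138 mm above the hinge axis, level with the chamber top when shut. A black bar handle stands 22 mm off its face, 93 mm below this edge
- keeper (a point): where the loop bar's axis sits when hooked: 14 mm above the door top, 20 mm behind its front face; axes as the mill's when shut. A hook 18 mm wide, open to the front: wall 2.5 mm behind this point, 20 mm tall; lip underside 3 mm above it, reaching 8 mm ahead of it, front edge turned down 1.5 mm more. The bar goes over the lip, down ahead of it, then back under it
- loop_bar (a point): middle of the loop's cross bar. The loop is a U of 5 mm steel wire, 37 mm wide outside, 27 inside, bar axis 74 mm from the loop's pivot; point x points from the bar along the legs to that pivot (within 0.03 rad). 30 g, hinged on the lever, stays where it is left (0.025 N m); easily pinched across both legs
- loop (a joint): loop angle relative to the lever, rad: 0 when latched, grows as the loop folds up and back towards the lever's free end. This minus the lever angle is the loop's rise above the line from its pivot to the keeper
- lever (a joint): lever angle, rad: 0 = flat, on a rubber stop; grows as the free end is lifted and thrown over to the door (to 2.4). Stays where left (0.03 N m). With the loop hooked: drawing the seal tight takes up to 0.5 N m, dead centre at about 0.12; at 0.065 its nose meets the spring catch and clicks under it for some 20 to 25 N pressed 54 mm from the pivot
- lever_pivot (a point): the lever's pivot, axis along the mill's y; the point turns with the lever, its x along the lever to the free end, z out of the lever's outer face. The loop's pivot is on the lever at x 14, z -0.9 mm of this frame
- handle: the lever's flat handle plate; its origin is the middle of the free edge of its outer face, 62 mm along the lever and 8 mm above the pivot line, x along the lever. The plate is 24 mm wide, 4 mm thick, from 2 to 62 mm along. Its outer face is on top when flat and faces up and to the door when raised: push and press there. A narrow tongue slopes down from it to the nose at 80 mm
- catch_bead (a point): bead of the spring catch, 4 mm thick, 18 mm wide, just beyond the end of the flat lever and level with its outer face; it springs back (away from the door) as the lever's nose passes and then holds the nose down. Press the lever, not the bead
- jar_a: bystander: glass jar with a metal cap, 72 mm across, 115 mm high; origin under its middle
- jar_b: bystander: glass jar with a white cap, 60 mm across, 95 mm high; origin under its middle
- beaker: bystander: steel beaker, 72 mm across, 85 mm high; origin under its middle
- scoop: bystander: steel sample spoon, 180 mm long; origin under its middle, lies along its x
- brush: bystander: cleaning brush, 170 mm long; origin under its middle, lies along its x
- spanner: bystander: open-ended spanner, 160 mm long; origin under its middle, lies along its x
- sieve: bystander: steel test sieve, 104 mm across, 30 mm high; origin under its middle
- jar_lid: bystander: aluminium jar lid, 68 mm across, 14 mm high; origin under its middle

How it is judged:
On the way, in this order (a step that is already met when the one before it is completed fails the run):
1. the door is swung up onto its seal (value of joint door below 0.035 rad), for 0.2 s.
2. the loop bar is in the keeper, under its lip (x of loop_bar in the frame of keeper between -0.0045 and 0.004 m and z of loop_bar in the frame of keeper between -0.01 and 0.004 m), for 0.2 s.
At the end, for the whole second after the job is handed in: the lever lies flat in its catch (within 0.03 rad of flat), the loop bar sits in the keeper under its lip (no more than 4.5 mm off the seat fore and aft), the door is drawn tight on its seal (within 0.014 rad) (all of step 2 and value of joint lever below 0.03 rad and value of joint door below 0.014 rad); the robot touches nothing.
It fails at once if a push on the door or on the lever's handle above 50 N (contact force between any of the fingers, the arm and panel above 50 N or contact force between any of the fingers, the arm and handle above 50 N).
It fails at once if a jar, tool or other thing about the mill is disturbed (shifted by more than 20 mm) (distance of any of jar_a, jar_b, beaker, scoop, brush, spanner, sieve, jar_lid from where it was at the start of the episode above 0.02 m).
It also fails if it takes over 72 s, if anything falls off the work surface, if the arm or the gripper's body presses on something with over 40 N, if the wrist force passes 120 N, or if a joint passes its speed limit or range.

## Working session

There is one attempt and no reset: what is moved stays moved. The work goes in short steps, Python scripts to look and compute and a shell command to move; the robot and the scene stay as the last step left them, time stands still between calls to the robot, and variables do not carry over. Pictures are saved under pics/ and viewed, at most 10 in all, crops included, and the job is handed in when it is done.

```bash
ls; mkdir -p pics
python3 - <<'E'
from cell import telemetry,cams
import cv2,numpy as np
print(telemetry.observe())
ims=[]
for n in("scene","top","wrist"):
    f=cams.grab_frame(n); cv2.imwrite(f"pics/{n}0.png",f["image"][:,:,::-1])
    print(n,{k:np.round(v,4).tolist() for k,v in f.items() if k!="image"})
E
```

```text
pics
{'time': 0.0, 'joints': array([ 1.05192992e+00,  3.59510196e-01,  1.51145090e+00, -2.28451898e-05,
        1.27251837e+00, -1.15098068e-01]), 'qd': array([-0.000201  , -0.00102974,  0.00062129,  0.00051177, -0.00031793,
        0.00036964]), 'effort': array([-7.63537355e-04, -5.27624023e+01, -2.78618038e+01, -4.26788720e-04,
        1.31426688e-02,  4.54297583e-05]), 'position': array([0.23539695, 0.55113626, 0.23044348]), 'ee_rot': array([-2.83689375e-04,  2.00512201e-01,  9.79690751e-01, -8.99809484e-04]), 'wrist_force': array([-0.56468792, -0.11375204, -0.63574756]), 'torque': array([0.01108706, 0.02241603, 0.00859484]), 'grasp_force': 0.0, 'grip_width': 0.08533127900939554}
scene {'K': [[392.1642, 0.0, 251.9081], [0.0, 392.1642, 189.0458], [0.0, 0.0, 1.0]], 'k1': -0.0652, 'position': [0.7526, 0.5428, 1.109], 'orientation': [-0.0389, 0.1342, 0.9626, -0.232]}
top {'K': [[451.0003, 0.0, 261.8455], [0.0, 451.0003, 184.2808], [0.0, 0.0, 1.0]], 'k1': -0.0784, 'position': [0.4338, 0.0696, 1.2245], 'orientation': [0.0654, -0.7033, 0.706, -0.0521]}
wrist {'K': [[344.4866, 0.0, 255.0746], [0.0, 344.4866, 193.8444], [0.0, 0.0, 1.0]], 'k1': -0.0932, 'tool_from_camera': [[0.0011, -0.9589, -0.2838, 0.0718], [1.0, 0.0011, 0.0002, 0.0001], [0.0001, -0.2838, 0.9589, -0.1418], [0.0, 0.0, 0.0, 1.0]]}
```

```bash
python3 -c "
import cv2,numpy as np
a=cv2.imread('pics/scene0.png');b=cv2.imread('pics/top0.png')
cv2.imwrite('pics/a.png',cv2.resize(a,(800,600),interpolation=2));cv2.imwrite('pics/b.png',cv2.resize(b,(800,600),interpolation=2))"
```

```text
(no output)
```

View pics/a.png

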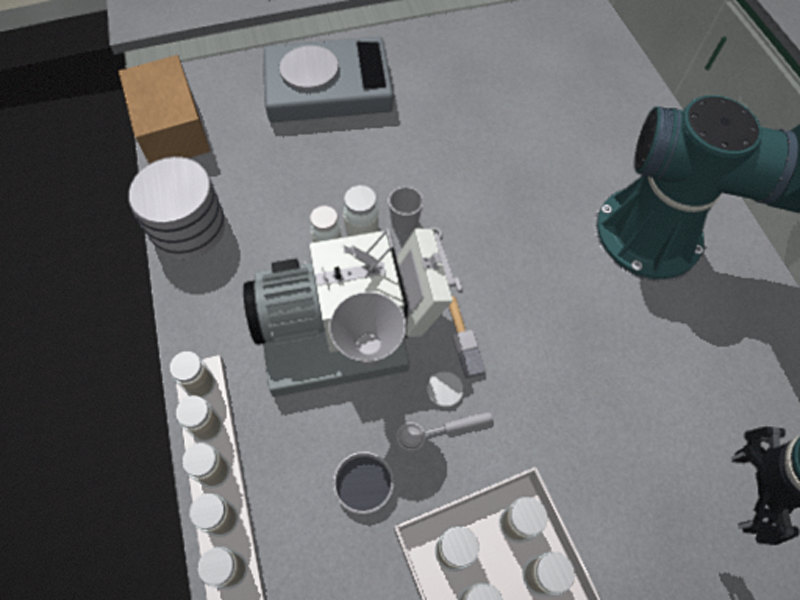

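View pics/b.png

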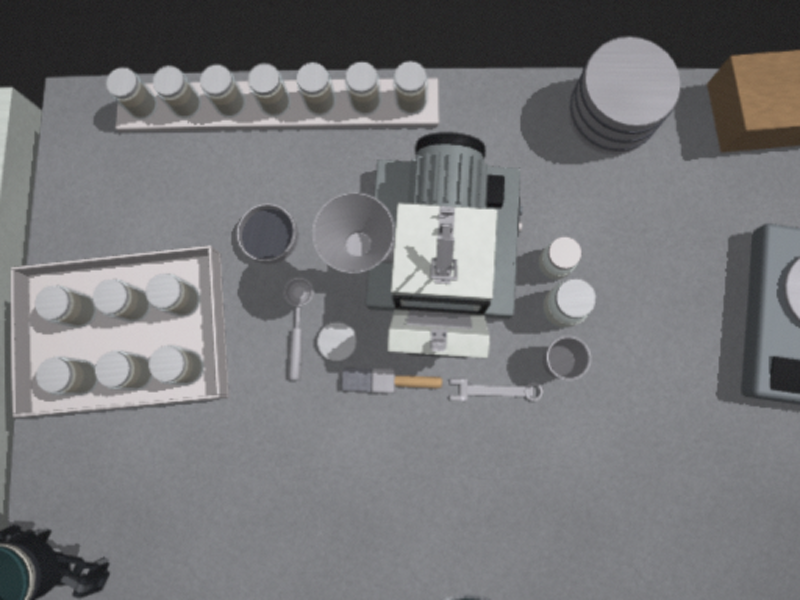

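The pictures show the mill about 0.6–0.7 m ahead with its door towards the robot (top view door ≈ (440,335), chamber top ≈ (445,250), in zoomed pixels). The funnel is to the left (350,233), and the brush and spanner lie in front. Next I'll zoom in on the latch.

```bash
cat > h.py <<'E'
import numpy as np,cv2
from scipy.spatial.transform import Rotation as R
from cell import telemetry,cams
def q2m(q): return R.from_quat([q[1],q[2],q[3],q[0]]).as_matrix()
class Cam:
    def __init__(s,n):
        o=telemetry.observe(); f=cams.grab_frame(n); s.f=f; s.img=f["image"][:,:,::-1].copy(); s.K=np.array(f["K"]); s.k=float(f["k1"])
        if n=="wrist":
            T=np.eye(4);T[:3,:3]=q2m(o["ee_rot"]);T[:3,3]=o["position"];T=T@np.array(f["tool_from_camera"]);s.M=T[:3,:3];s.p=T[:3,3]
        else: s.M=q2m(f["orientation"]);s.p=np.array(f["position"])
    def ray(s,uv):
        d=(np.array(uv,float)-s.K[:2,2])/s.K[0,0]; rd=np.linalg.norm(d); r=rd
        for _ in range(30): r=rd/(1+s.k*r*r)
        d=d*(r/rd if rd>0 else 1); v=s.M@np.array([d[0],d[1],1]); return v/np.linalg.norm(v)
    def plane(s,uv,z): v=s.ray(uv); return s.p+v*(z-s.p[2])/v[2]
    def onplane(s,uv,p0,n): v=s.ray(uv); return s.p+v*np.dot(p0-s.p,n)/np.dot(v,n)
    def proj(s,P):
        c=s.M.T@(np.array(P,float)-s.p); d=c[:2]/c[2]; return s.K[0,0]*d*(1+s.k*d@d)+s.K[:2,2]
def tri(c1,u1,c2,u2):
    v1,v2=c1.ray(u1),c2.ray(u2); A=np.stack([v1,-v2],1); t=np.linalg.lstsq(A,c2.p-c1.p,rcond=None)[0]
    a,b=c1.p+v1*t[0],c2.p+v2*t[1]; return (a+b)/2,np.linalg.norm(a-b)
E
python3 - <<'E'
from h import *
t=Cam("top");s=Cam("scene")
g=t.img.min(2); m=(g>175).astype(np.uint8)
cs,_=cv2.findContours(m,0,2)
for c in cs:
    if cv2.contourArea(c)>400:
        x=cv2.boundingRect(c); ap=cv2.approxPolyDP(c,3,True)[:,0].tolist()
        if 230<x[0]<330 and 100<x[1]<260: print(x,ap,[np.round(t.plane(p,.2),4).tolist() for p in ap])
A=cv2.resize(t.img[120:235,235:325],None,fx=4.4,fy=5.2,interpolation=2)[:600,:400]
A=cv2.resize(t.img[125:235,240:325],(400,518),interpolation=2)   # x4.706
B=cv2.resize(s.img[140:240,195:300],(420,400),interpolation=2)[:,:400]     # x4
C=np.zeros((600,800,3),np.uint8);C[:518,:400]=A;C[:400,400:800]=B
cv2.imwrite("pics/c.png",C)
E
```

```text
(270, 133, 48, 58) [[290, 133], [292, 179], [277, 179], [270, 187], [314, 190], [317, 134]] [[0.7277, 0.0223, 0.2], [0.6179, 0.0192, 0.2], [0.6181, 0.0537, 0.2], [0.5995, 0.07, 0.2], [0.592, -0.031, 0.2], [0.7249, -0.041, 0.2]]
(251, 131, 31, 55) [[281, 132], [255, 131], [251, 185], [266, 170], [260, 164], [260, 156], [274, 167], [278, 164], [280, 151], [276, 148], [281, 141], [275, 139]] [[0.7303, 0.0434, 0.2], [0.7332, 0.1046, 0.2], [0.6044, 0.1137, 0.2], [0.6394, 0.079, 0.2], [0.6537, 0.0929, 0.2], [0.6728, 0.0929, 0.2], [0.6464, 0.0605, 0.2], [0.6535, 0.0511, 0.2], [0.6844, 0.0462, 0.2], [0.6917, 0.0555, 0.2], [0.7085, 0.0437, 0.2], [0.7134, 0.0577, 0.2]]
```

View pics/c.png

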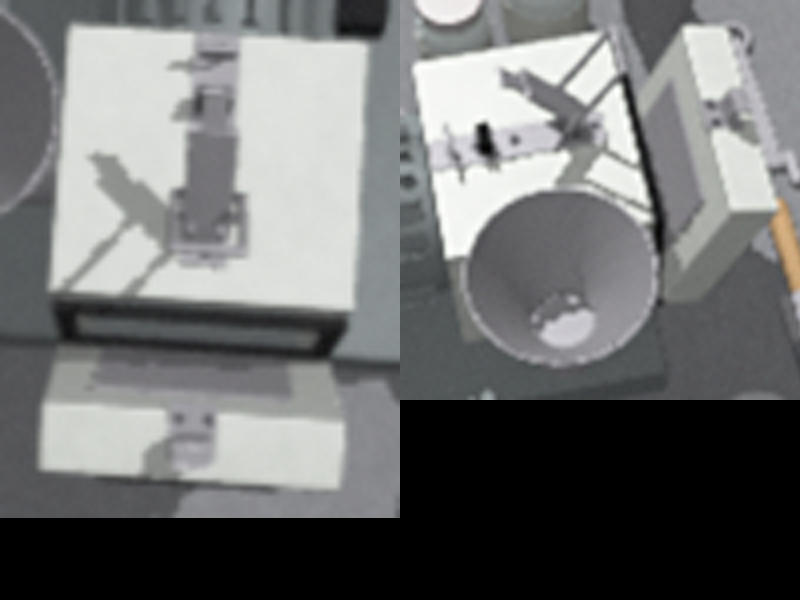

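Scaled 4.7x (top, left half) and 4x (scene, right half): the door's inner seal face and the keeper are at ≈(190,440) left. The lever is raised, about (185–235, 130–230), and the loop stands up near the pivot (170–245, 190–265). I'll bring the wrist to a tilted viewing pose in front of the mill with the fingers shut.

```bash
R="-.0278 -.0252 -.006 0 0 0"
python3 -m crank '-.0278 -.0252 -.006 0 0 0;-.0278 -.0252 -.006 0 0 0;-.0278 -.0252 -.006 0 0 0;-.0278 -.0252 -.006 0 0 0;-.0278 -.0252 -.006 0 0 0' 0 30
python3 -m crank '-.0278 -.0252 -.006 0 0 0;-.0278 -.0252 -.006 0 0 0;-.0278 -.0252 -.006 0 0 0;-.0278 -.0252 -.006 0 0 0;-.0278 -.0252 -.006 0 0 0'
python3 -m crank '-.0278 -.0252 -.006 0 0 0;-.0278 -.0252 -.006 0 0 0;-.0278 -.0252 -.006 0 0 0;-.0278 -.0252 -.006 0 0 0;-.0278 -.0252 -.006 0 0 0'
python3 -m crank '0 0 0 0 0 -.111;0 0 0 0 0 -.111;0 0 0 0 0 -.111'
python3 -m crank '0 0 0 0 -.115 0;0 0 0 0 -.115 0;0 0 0 0 -.115 0;0 0 0 0 -.115 0'
python3 -m crank '0 0 0 0 -.115 0;0 0 0 0 -.115 0;0 0 0 0 -.11 0;0 0 0 0 0 0'
```

```text
time: 0.67
position: [0.3143, 0.3796, 0.2614]
ee_rot: [0.0, 0.2, 0.98, -0.0]
wrist_force: [0.2, 0.2, 0.2]
grip_width: 0.0258
grasp_force: 0.0
time: 1.08
position: [0.3926, 0.2091, 0.2917]
ee_rot: [0.0, 0.2, 0.98, 0.0]
wrist_force: [0.9, 0.4, -0.8]
grip_width: -0.0004
grasp_force: 0.0
time: 1.5
position: [0.471, 0.0384, 0.3217]
ee_rot: [0.0, 0.201, 0.98, 0.0]
wrist_force: [1.3, 0.9, 0.3]
grip_width: 0.0002
grasp_force: 0.0
time: 1.75
position: [0.4709, 0.0392, 0.3213]
ee_rot: [-0.0, 0.034, 0.999, 0.0]
wrist_force: [0.7, -0.2, 0.7]
grip_width: -0.0002
grasp_force: 0.0
time: 2.08
position: [0.471, 0.0402, 0.3222]
ee_rot: [0.231, 0.034, 0.972, -0.008]
wrist_force: [0.1, -0.7, -0.1]
grip_width: -0.0003
grasp_force: 0.0
time: 2.42
position: [0.4624, 0.0409, 0.3137]
ee_rot: [0.385, 0.032, 0.922, -0.014]
wrist_force: [-3.6, 1.2, -2.8]
grip_width: -0.0001
grasp_force: 0.0
```

Run:
```python
from h import *
w=Cam("wrist"); o=telemetry.observe(); print(o["joints"].round(3),o["position"])
cv2.imwrite("pics/w1.png",w.img);cv2.imwrite("pics/w1v.png",cv2.resize(w.img,(800,600),interpolation=2))
```

```text
[-0.048 -0.25   2.243 -0.047  0.359 -1.511] [0.46537053 0.04062033 0.31633432]
```

View pics/w1v.png

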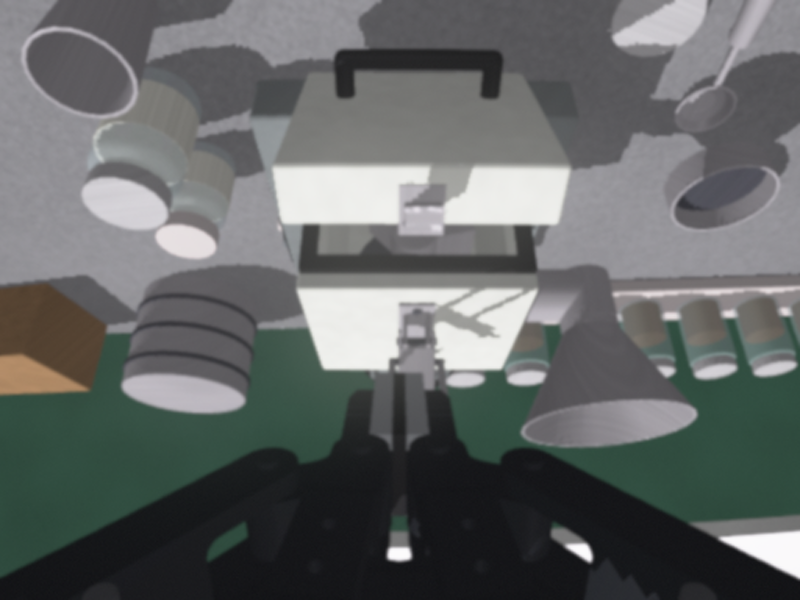

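The wrist picture is upside down, with image-up towards the robot. The door's top face is the white quad (272,163)–(570,163)–(560,224)–(282,224), with the keeper at (420,210). The chamber's front top edge is at row ≈ 280, and the fingers hide the latch itself. Triangulating corners next.

Run:
```python
from h import *
t=Cam("top");w=Cam("wrist");s=Cam("scene");Z=1.5625
tc=lambda x,y:(240+x/4.706-.4,125+y/4.706-.4)
wc=lambda x,y:(x/Z-.2,y/Z-.2)
sc=lambda x,y:(195+(x-400)/4-.4,140+y/4-.4)
for n,p in dict(BL=(70,22),BR=(368,40),FR=(352,310),FL=(50,292)).items(): print(n,t.plane(tc(*p),.2).round(4))
for n,a,b in [("doorFL",(40,468),(570,165)),("doorFR",(340,488),(272,165)),("doorBL",(43,402),(560,224)),("doorBR",(345,425),(282,224)),("chFL",(50,292),(538,277)),("chFR",(352,310),(298,277))]:
    P,e=tri(t,tc(*a),w,wc(*b));print(n,P.round(4),e.round(4))
for n,a,b in [("doorBR ts",(345,425),(690,25)),("doorBL",(43,402),(735,210)),("doorFL",(40,468),(775,205)),("chFR",(352,310),(605,30)),("chBR",(368,40),(415,65))]:
    P,e=tri(t,tc(*a),s,sc(*b));print(n,P.round(4),e.round(4))
```

```text
BL [0.7374 0.1058 0.2   ]
BR [ 0.7271 -0.0429  0.2   ]
FR [ 0.5909 -0.0319  0.2   ]
FL [0.6006 0.1155 0.2   ]
doorFL [0.5155 0.12   0.19  ] 0.0014
doorFR [ 0.5052 -0.0239  0.1906] 0.0027
doorBL [0.5463 0.1186 0.2024] 0.0003
doorBR [ 0.5347 -0.0255  0.2036] 0.0031
chFL [0.6002 0.1154 0.2021] 0.0
chFR [ 0.5909 -0.0304  0.2016] 0.0027
doorBR ts [ 0.5341 -0.0273  0.1913] 0.0032
doorBL [0.5471 0.1195 0.1908] 0.0009
doorFL [0.517  0.1203 0.1824] 0.0027
chFR [ 0.5918 -0.0325  0.1994] 0.0019
chBR [ 0.7261 -0.0423  0.1985] 0.0031
```

```bash
python3 -m crank '.0255 .002 .0260 0 0 0;.0255 .002 .0260 0 0 0;.0255 .002 .0260 0 0 0;.0255 .002 .0260 0 0 0;0 0 0 0 0 0'
python3 -c "
from h import *
o=telemetry.observe();print(o['joints'].round(3),q2m(o['ee_rot']).round(3),o['position'].round(4))"
```

```text
time: 3.03
position: [0.4701, 0.0507, 0.2556]
ee_rot: [0.373, 0.039, 0.927, -0.027]
wrist_force: [0.3, 0.9, -0.3]
grip_width: -0.0003
grasp_force: 0.0
[ 0.052 -0.101  2.317 -0.605  0.203 -0.884] [[-0.719  0.093  0.688]
 [ 0.053  0.995 -0.079]
 [-0.693 -0.02  -0.721]] [0.4701 0.0507 0.2556]
```

```bash
python3 -m crank '0 0 0 0 .115 0;0 0 0 0 .115 0;0 0 0 0 .115 0;0 0 0 0 .115 0;0 0 0 0 0 0'
python3 -c "
from h import *
o=telemetry.observe();print(o['joints'].round(3),q2m(o['ee_rot']).round(3),o['position'].round(4))"
```

```text
time: 3.45
position: [0.4764, 0.0441, 0.2604]
ee_rot: [0.191, 0.049, 0.98, -0.024]
wrist_force: [2.5, -0.6, 0.7]
grip_width: -0.0001
grasp_force: 0.0
[-1.000e-03 -3.000e-02  2.000e+00 -9.200e-02  7.910e-01 -1.418e+00] [[-0.922  0.106  0.372]
 [ 0.088  0.994 -0.066]
 [-0.377 -0.028 -0.926]] [0.4764 0.0441 0.2604]
```

```bash
python3 -m crank '.0113 .002 .0278 0 0 0;.0113 .002 .0278 0 0 0;.0113 .002 .0278 0 0 0;0 0 0 0 0 0'
python3 -m crank '-.0093 0 .0037 0 0 0;-.0093 0 .0037 0 0 0;-.0046 0 .0018 0 0 0;0 0 0 0 0 0'
```

```text
time: 3.78
position: [0.4653, 0.0468, 0.1602]
ee_rot: [0.186, 0.049, 0.981, -0.026]
wrist_force: [-1.3, -0.2, -1.4]
grip_width: -0.0001
grasp_force: 0.0
time: 4.12
position: [0.4977, 0.0436, 0.1677]
ee_rot: [0.192, 0.05, 0.98, -0.026]
wrist_force: [0.5, -0.2, 0.3]
grip_width: 0.0001
grasp_force: 0.0
```

```bash
python3 -m crank '-.0046 .0004 .0018 0 0 0;-.0046 .0004 .0018 0 0 0;-.0046 .0004 .0018 0 0 0;-.0046 .0004 .0018 0 0 0;0 0 0 0 0 0'
python3 -m crank '-.0046 .0004 .0018 0 0 0;-.0046 .0004 .0018 0 0 0;-.0046 .0004 .0018 0 0 0;0 0 0 0 0 0'
python3 -m crank '-.0046 .0004 .0018 0 0 0;-.0046 .0004 .0018 0 0 0;0 0 0 0 0 0'
```

```text
time: 4.53
position: [0.5128, 0.0432, 0.1646]
ee_rot: [0.188, 0.05, 0.981, -0.026]
wrist_force: [-2.4, 0.2, -0.2]
grip_width: -0.0001
grasp_force: 1.2
time: 4.87
position: [0.5281, 0.0428, 0.1649]
ee_rot: [0.189, 0.05, 0.98, -0.026]
wrist_force: [-1.6, 0.3, 0.3]
grip_width: 0.0002
grasp_force: 1.0
time: 5.12
position: [0.5383, 0.0425, 0.1652]
ee_rot: [0.189, 0.05, 0.98, -0.026]
wrist_force: [-1.7, -0.3, 0.4]
grip_width: -0.0003
grasp_force: 0.9
```

```bash
python3 -m crank '-.0046 .0004 .0018 0 0 0;-.0028 .0002 .0011 0 0 0;0 0 0 0 0 0'
python3 -m crank '-.0019 .0002 .0008 0 0 0;-.0019 .0002 .0008 0 0 0;0 0 0 0 0 0'
python3 - <<'E'
from h import *
t=Cam("top");s=Cam("scene")
C=np.zeros((600,800,3),np.uint8);C[:518,:400]=cv2.resize(t.img[125:235,240:325],(400,518),interpolation=2);C[:400,400:800]=cv2.resize(s.img[140:240,195:300],(420,400),interpolation=2)[:,:400]
cv2.imwrite("pics/d.png",C)
E
```

```text
time: 5.37
position: [0.5436, 0.0424, 0.1642]
ee_rot: [0.187, 0.05, 0.981, -0.026]
wrist_force: [-8.9, 1.5, 5.6]
grip_width: 0.0
grasp_force: 4.7
time: 5.62
position: [0.5439, 0.0424, 0.1626]
ee_rot: [0.184, 0.05, 0.981, -0.026]
wrist_force: [-19.3, 1.7, 11.1]
grip_width: -0.0001
grasp_force: 9.5
```

View pics/d.png

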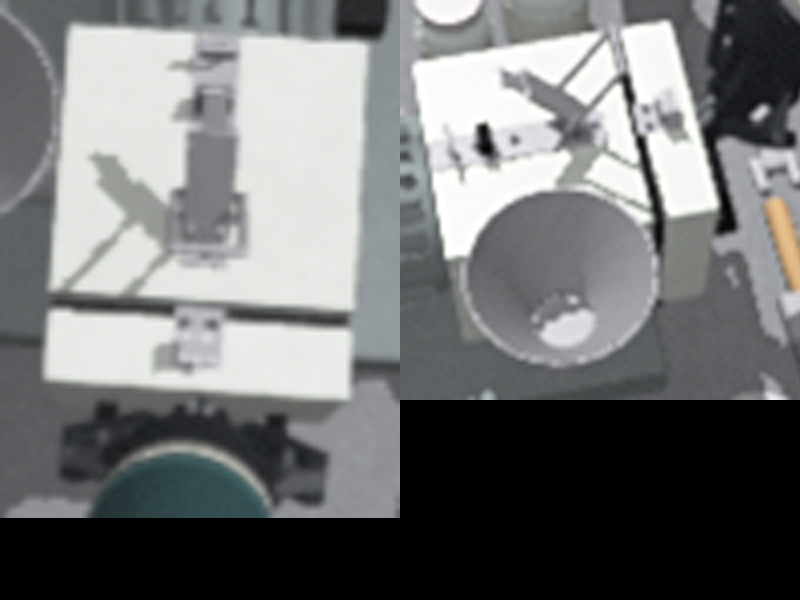

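The door now sits shut on its seal, parallel to the chamber with a thin gap at row ≈315 (left half). In the scene half the loop's bar stands at about (607,32)–(622,78) and the lever's free end is near (510,75). The keeper is at (200,340) in the top half. Triangulating the latch.

```bash
python3 -m crank '.0046 0 -.0018 0 0 0;.0186 0 -.0074 0 0 0;0 0 0 0 0 0'
cat >> h.py <<'E'
YAW=-.0705
def mill(P,O=(.667,.037)):
    d=np.array(P[:2])-O; c,s=np.cos(YAW),np.sin(YAW); return np.array([c*d[0]+s*d[1],-s*d[0]+c*d[1],P[2]])*1000
E
python3 - <<'E'
from h import *
t=Cam("top");s=Cam("scene");print(telemetry.observe()["wrist_force"])
tc=lambda x,y:(240+x/4.706-.4,125+y/4.706-.4)
sc=lambda x,y:(195+(x-400)/4-.4,140+y/4-.4)
for n,a,b in [("barlow?",(203,258),(614,55)),("barhi?",(210,200),(614,55)),("levend",(212,132),(512,75)),("shutFL",(42,380),(715,207)),("keep wall",(202,318),(648,115))]:
    P,e=tri(t,tc(*a),s,sc(*b));print(n,P.round(4),e.round(4),mill(P).round(1))
for n,p in dict(FL=(45,382),FR=(350,400),BL=(70,22),BR=(368,40),cFR=(352,310),cFL=(50,292)).items(): print(n,mill(t.plane(tc(*p),.2)).round(1))
for n,p in dict(strapL=(195,60),strapR=(240,60),catch=(217,60),kL=(176,350),kR=(222,350)).items(): print(n,mill(t.plane(tc(*p),.21)).round(1))
cv2.imwrite("pics/t2.png",t.img);cv2.imwrite("pics/s2.png",s.img)
A=cv2.resize(t.img[160:200,265:300],(420,480),interpolation=2)
B=cv2.resize(s.img[140:185,212:260],(380,356),interpolation=2)
C=np.zeros((480,800,3),np.uint8);C[:,:420]=A;C[:356,420:]=B;cv2.imwrite("pics/e.png",C)
E
```

```text
time: 5.97
position: [0.5224, 0.0451, 0.1644]
ee_rot: [0.188, 0.05, 0.981, -0.026]
wrist_force: [-0.5, 0.0, -1.1]
grip_width: -0.0002
grasp_force: 0.0
[0.08772486 0.58888382 0.71539217]
barlow? [0.6046 0.0414 0.2837] 0.0058 [-62.6  -0.  283.7]
barhi? [0.6172 0.045  0.3021] 0.0179 [-50.2   4.4 302.1]
levend [0.6666 0.0354 0.2765] 0.0102 [ -0.3  -1.6 276.5]
shutFL [0.5589 0.1185 0.1981] 0.0034 [-113.6   73.7  198.1]
keep wall [0.5853 0.0422 0.205 ] 0.003 [-81.9  -0.5 205. ]
FL [-116.2   72.9  200. ]
FR [-115.2  -75.3  200. ]
BL [ 65.4  73.6 200. ]
BR [ 65.6 -75.5 200. ]
cFR [-71.1 -74.1 200. ]
cFL [-71.8  73.7 200. ]
strapL [ 46.9  10.1 210. ]
strapR [ 48.4 -12.1 210. ]
catch [ 47.6  -0.8 210. ]
kL [-97.7  10.4 210. ]
kR [-96.2 -11.7 210. ]
```

View pics/e.png

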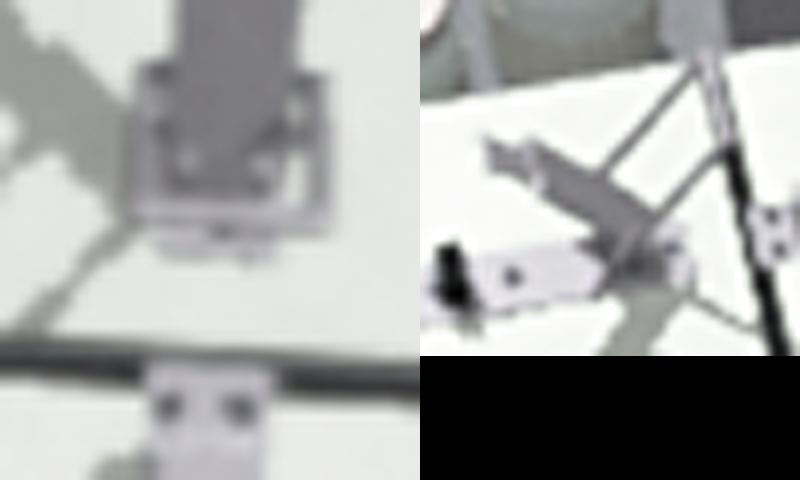

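The zoom shows the loop's bar (top, 12x) from (140,213) to (325,213), and in the scene view (7.9x) from (708,65) to (730,150). The loop stands up and leans forward, with the lever behind it.

Run:
```python
from h import *
t=Cam("top");s=Cam("scene")
tc=lambda x,y:(265+x/12-.45,160+y/12-.45)
sc=lambda x,y:(212+(x-420)/7.917-.45,140+y/7.917-.45)
for n,a,b in [("bar mid",(232,213),(719,107)),("barL",(140,208),(730,150)),("barR",(325,218),(708,65))]:
    P,e=tri(t,tc(*a),s,sc(*b));print(n,P.round(4),e.round(4),mill(P).round(1))
# intersect scene rays with mill plane y=0
n=np.array([-np.sin(YAW),np.cos(YAW),0]);p0=np.array([.667,.036,0])
for nm,c,p in [("bar s",s,sc(719,107)),("lev free edge s",s,sc(535,155)),("nose s",s,sc(487,155)),("lev base",s,sc(640,245)),("bar t",t,tc(232,213))]:
    print(nm,mill(c.onplane(p,p0,n)).round(1))
    
from scipy.optimize import brentq
def LP(th): return np.array([-32+14*np.cos(th)+.9*np.sin(th),217.5+14*np.sin(th)-.9*np.cos(th)])
for th in np.arange(.8,2.3,.1):
    L=LP(th); print(round(th,2),L.round(1),"handle end",(np.array([-32,217.5])+62*np.array([np.cos(th),np.sin(th)])+8*np.array([-np.sin(th),np.cos(th)])).round(1))
```

```text
bar mid [0.6052 0.041  0.287 ] 0.0019 [-61.9  -0.3 287. ]
barL [0.6062 0.0572 0.2871] 0.0018 [-62.1  15.9 287.1]
barR [0.6042 0.0247 0.2865] 0.0021 [-61.8 -16.7 286.5]
bar s [-63.   -1.  285.1]
lev free edge s [ -4.1  -1.  275.7]
nose s [ 10.9  -1.  280.6]
lev base [-36.6  -1.  207.7]
bar t [-58.8  -1.  274.6]
0.8 [-21.6 226.9] handle end [  5.5 267.5]
0.9 [-22.6 227.9] handle end [  0.3 271. ]
1.0 [-23.7 228.8] handle end [ -5.2 274. ]
1.1 [-24.8 229.6] handle end [-11.  276.4]
1.2 [-26.1 230.2] handle end [-17.  278.2]
1.3 [-27.4 230.7] handle end [-23.1 279.4]
1.4 [-28.7 231.1] handle end [-29.3 280. ]
1.5 [-30.1 231.4] handle end [-35.6 279.9]
1.6 [-31.5 231.5] handle end [-41.8 279.2]
1.7 [-32.9 231.5] handle end [-47.9 278. ]
1.8 [-34.3 231.3] handle end [-53.9 276.1]
1.9 [-35.7 231. ] handle end [-59.6 273.6]
2.0 [-37.  230.6] handle end [-65.1 270.5]
2.1 [-38.3 230. ] handle end [-70.2 267. ]
2.2 [-39.5 229.3] handle end [-75.  262.9]
```

```bash
cat >> h.py <<'E'
O=np.array([.667,.0365])
def world(x,y,z):
    c,s=np.cos(YAW),np.sin(YAW); return np.array([O[0]+(c*x-s*y)/1000,O[1]+(s*x+c*y)/1000,z/1000])
def Rt(tau):
    d=R.from_euler('z',YAW).as_matrix(); z=np.array([np.sin(tau),0,-np.cos(tau)]); y=np.array([0,1,0]); x=np.cross(y,z); return d@np.stack([x,y,z],1)
def go(x,y,z,tau):
    "translation (tool axes, mm) and then rotation vector from the present pose"
    o=telemetry.observe(); M=q2m(o["ee_rot"]); D=M.T@(world(x,y,z)-o["position"])*1000
    r=R.from_matrix(M.T@Rt(tau)).as_rotvec(); print("D mm",D.round(1),"|",np.linalg.norm(D).round(1),"rot",r.round(3))
def where():
    o=telemetry.observe(); M=q2m(o["ee_rot"]); z=M[:,2]; print("mill",mill(o["position"],O).round(1),"tau",np.arctan2(z[0],-z[2]).round(3),"F",o["wrist_force"].round(1),"q",o["joints"].round(2),"w",round(o["grip_width"],4),round(o["grasp_force"],1))
def LP(th): return np.array([-32+14*np.cos(th)+.9*np.sin(th),217.5+14*np.sin(th)-.9*np.cos(th)])
def bar(th,r): return LP(th)+74*np.array([-np.cos(r),np.sin(r)])
def grip(th,r,d=33): return LP(th)+(74-d)*np.array([-np.cos(r),np.sin(r)])
E
python3 - <<'E'
from h import *
where(); go(-150,-.5,360,.0)
E
```

```text
mill [-140.2   -1.5  165.8] tau 0.38 F [-0.5 -0.3  0.7] q [ 0.01  0.19  2.04 -0.14  0.53 -1.35] w -0.0001 0.0
D mm [ -63.9   -5.6 -183.6] | 194.5 rot [-0.039  0.385 -0.031]
```

```bash
python3 -m crank '-.0107 -.001 -.0306 0 0 0;-.0107 -.001 -.0306 0 0 0;-.0107 -.001 -.0306 0 0 0;-.0107 -.001 -.0306 0 0 0;-.0107 -.001 -.0306 0 0 0' .06
python3 -m crank '-.0107 -.001 -.0306 0 0 0;0 0 0 -.01 .096 -.008;0 0 0 -.01 .096 -.008;0 0 0 -.01 .096 -.008;0 0 0 -.01 .096 -.008'
python3 - <<'E'
from h import *
where(); go(-55,-.5,345,-.3)
w=Cam("wrist");cv2.imwrite("pics/w2.png",w.img)
for th,r in [(.98,.988)]:
    for P in (bar(th,r),LP(th),grip(th,r)): print(w.proj(world(P[0],-.5,P[1])).round(0))
    B=bar(th,r)
    for y in (-16,16): print("bar end",w.proj(world(B[0],y,B[1])).round(0))
E
```

```text
time: 6.58
position: [0.5187, 0.0459, 0.3293]
ee_rot: [0.19, 0.05, 0.98, -0.026]
wrist_force: [0.5, 0.1, -0.2]
grip_width: 0.0593
grasp_force: 0.0
time: 7.0
position: [0.5179, 0.046, 0.3612]
ee_rot: [-0.001, 0.034, 0.999, 0.001]
wrist_force: [0.2, 0.5, 0.3]
grip_width: 0.0602
grasp_force: 0.0
mill [-149.4   -1.   361.2] tau -0.002 F [0.2 0.5 0.3] q [-0.05  0.15  1.48  0.    1.52 -1.55] w 0.0602 0.0
D mm [-94.4   0.3  16. ] | 95.8 rot [0.001 0.298 0.002]
[255. 318.]
[255. 314.]
[255. 316.]
bar end [234. 318.]
bar end [278. 318.]
```

View pics/w2.png

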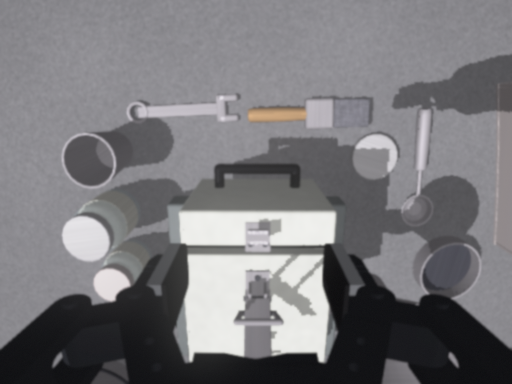

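The wrist view has the bar at row 318, columns 234–282, matching the prediction (234–278) to about 1–2 px, so the latch geometry is confirmed. Shift about 1.5 mm to +y and go in over the loop.

```bash
python3 -m crank '-.0315 .0006 .002 0 0 0;-.0315 .0006 .002 0 0 0;-.0315 .0006 .002 0 0 0;0 0 0 0 .1 0;0 0 0 0 .1 0'
python3 -m crank '0 0 0 0 .1 0;0 0 0 0 0 0'
python3 - <<'E'
from h import *
where(); g=grip(.98,.988); print(g); go(g[0]-3.5,1,g[1]+12-.5,-.3)
go(g[0]-3.5,1,g[1]-11.5,-.3)
E
```

```text
time: 7.47
position: [0.6122, 0.0412, 0.3538]
ee_rot: [-0.101, 0.035, 0.994, 0.004]
wrist_force: [0.6, 0.3, -0.1]
grip_width: 0.06
grasp_force: 0.0
time: 7.63
position: [0.6134, 0.0407, 0.3488]
ee_rot: [-0.154, 0.035, 0.988, 0.006]
wrist_force: [-0.4, -0.5, -0.3]
grip_width: 0.0602
grasp_force: 0.0
mill [-53.7   0.4 348.8] tau -0.308 F [-0.4 -0.5 -0.3] q [-0.05  0.49  1.06  0.01  1.9  -1.55] w 0.0602 0.0
[-46.01903009 262.85764692]
D mm [-26.6   0.5  69.7] | 74.6 rot [ 0.    -0.009  0.   ]
D mm [-33.6   0.5  91.6] | 97.6 rot [ 0.    -0.009  0.   ]
```

```bash
python3 -m crank '-.0084 .0002 .0229 0 0 0;-.0084 .0002 .0229 0 0 0;-.0084 0 .0229 0 0 0;-.0084 0 .0229 0 0 0;0 0 0 0 0 0'
python3 -m crank '0 0 0 0 0 0;0 0 0 0 0 0;0 0 0 0 0 0;0 0 0 0 0 0' 0 25
python3 - <<'E'
from h import *
where()
w=Cam("wrist");s=Cam("scene");t=Cam("top")
C=np.zeros((600,800,3),np.uint8);C[:300,:400]=cv2.resize(w.img,(400,300))
C[:400,400:]=cv2.resize(s.img[130:190,205:265],(400,400),interpolation=2);C[300:600,:400]=cv2.resize(t.img[150:210,245:325],(400,300),interpolation=2)
cv2.imwrite("pics/f.png",C)
E
```

```text
time: 8.05
position: [0.6134, 0.0416, 0.2513]
ee_rot: [-0.152, 0.034, 0.988, 0.006]
wrist_force: [-1.2, -0.2, -0.7]
grip_width: 0.0599
grasp_force: 0.0
time: 8.38
position: [0.6163, 0.0415, 0.2576]
ee_rot: [-0.149, 0.034, 0.988, 0.006]
wrist_force: [-0.7, -0.5, 1.8]
grip_width: 0.0358
grasp_force: 25.4
mill [-50.9   1.4 257.6] tau -0.298 F [-0.7 -0.5  1.8] q [-0.05  0.54  1.19  0.01  1.71 -1.55] w 0.0358 25.4
```

View pics/f.png

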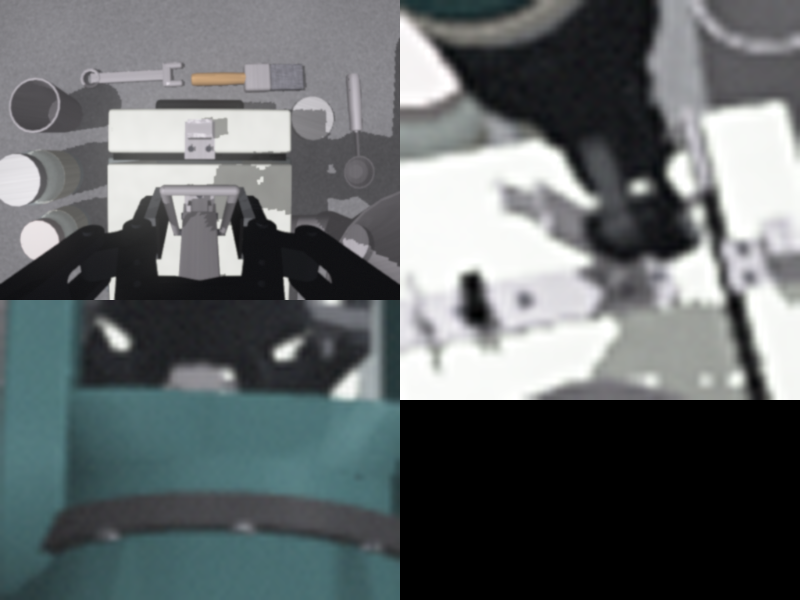

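The loop is pinched across both legs (wrist quarter: bar at (163–238,190), opening 35.8 mm). The TCP settled about 6 mm high, so the pads hold the wire close to their tips. I'll regrip a little deeper.

```bash
python3 -m crank '0 0 0 0 0 0;0 0 0 0 0 0;-.0015 0 .003 0 0 0;-.0015 0 .003 0 0 0;0 0 0 0 0 0' .05 25
python3 -m crank '0 0 0 0 0 0;0 0 0 0 0 0;0 0 0 0 0 0;0 0 0 0 0 0' 0 30
python3 - <<'E'
from h import *
where()
w=Cam("wrist");cv2.imwrite("pics/w3.png",w.img)
for P in (bar(.98,.988),): print([w.proj(world(P[0],y,P[1])).round(0) for y in(-15,0,15)])
g=cv2.cvtColor(w.img,6); print(g[225:262,256].tolist())
# TCP vs predicted grip, tool tip offset of wire along tool
E
```

```text
time: 8.95
position: [0.6163, 0.0415, 0.2479]
ee_rot: [-0.151, 0.034, 0.988, 0.006]
wrist_force: [-0.2, 0.4, -0.5]
grip_width: 0.0501
grasp_force: 0.0
time: 9.28
position: [0.6166, 0.0415, 0.2488]
ee_rot: [-0.151, 0.034, 0.988, 0.006]
wrist_force: [-0.9, 0.1, -3.9]
grip_width: 0.0358
grasp_force: 30.2
mill [-50.6   1.4 248.8] tau -0.302 F [-0.9  0.1 -3.9] q [-0.05  0.54  1.2   0.01  1.7  -1.55] w 0.0358 30.2
[array([206., 236.]), array([251., 236.]), array([296., 236.])]
[232, 232, 231, 231, 231, 230, 230, 230, 230, 230, 229, 225, 202, 158, 130, 131, 142, 152, 161, 170, 178, 180, 178, 174, 169, 163, 156, 141, 117, 103, 106, 115, 119, 120, 119, 120, 119]
```

```bash
cat > k.py <<'E'
from h import *
from scipy.optimize import fsolve
D=[(.3595,1.5115,1.2725,.5993,.2304),(.19,2.04,.53,.5243,.1658),(.15,1.48,1.52,.520,.3612),(.49,1.06,1.9,.6147,.3488),(.54,1.2,1.7,.618,.2488),(-.03,2.0,.79,.4784,.2604)]
A=[];b=[]
for q2,q3,q5,r,z in D:
    s=[q2,q2+q3,q2+q3+q5]
    A+=[[*np.sin(s),0],[*np.cos(s),1]]; b+=[r,z]
L=np.linalg.lstsq(np.array(A),np.array(b),rcond=None)[0]
def q5(r,z,tau):
    p=np.pi-tau; w=np.array([r-L[2]*np.sin(p),z-L[3]-L[2]*np.cos(p)]); c=(w@w-L[0]**2-L[1]**2)/(2*L[0]*L[1]); return p, np.arccos(np.clip(c,-1,1)), w
def wrist(r,z,tau):
    p,q3,w=q5(r,z,tau); q2=np.arctan2(w[0],w[1])-np.arctan2(L[1]*np.sin(q3),L[0]+L[1]*np.cos(q3)); return q2,q3,p-q2-q3
def tcp(th,r,tau,d=32.3,k=15.6): return grip(th,r,d)+k*np.array([np.sin(tau),-np.cos(tau)])
E
python3 - <<'E'
from k import *
print(L.round(3),(np.array(A)@L-b).round(3))
for th,r in [(.98,1.0),(1.27,.75),(1.56,.5),(1.85,.22),(2.15,-.05),(2.15,-.27),(1.6,-.27),(1.1,-.25)]:
    t0=-.302+1-r
    print(th,r,"bar",bar(th,r).round(1),[ (tau.round(2),tcp(th,r,tau).round(1),np.round(wrist(np.hypot(*world(tcp(th,r,tau)[0],1.4,0)[:2]),tcp(th,r,tau)[1]/1000,tau),2)) for tau in (np.float64(min(t0,.7)),np.float64(t0))])
E
```

```text
[0.559 0.423 0.261 0.1  ] [ 0.001  0.007  0.013 -0.018 -0.016  0.005 -0.008  0.005  0.01   0.01
 -0.008 -0.008]
0.98 1.0 bar [-63.4 290.9] [(np.float64(-0.3), array([-50.6, 248.8]), array([0.53, 1.25, 1.67])), (np.float64(-0.3), array([-50.6, 248.8]), array([0.53, 1.25, 1.67]))]
1.27 0.75 bar [-81.1 281. ] [(np.float64(-0.05), array([-58.3, 243.5]), array([0.4 , 1.44, 1.36])), (np.float64(-0.05), array([-58.3, 243.5]), array([0.4 , 1.44, 1.36]))]
1.56 0.5 bar [-95.9 267. ] [(np.float64(0.2), array([-64.5, 236.2]), array([0.28, 1.64, 1.02])), (np.float64(0.2), array([-64.5, 236.2]), array([0.28, 1.64, 1.02]))]
1.85 0.22 bar [-107.2  247.4] [(np.float64(0.48), array([-68.5, 226.5]), array([0.19, 1.85, 0.62])), (np.float64(0.48), array([-68.5, 226.5]), array([0.19, 1.85, 0.62]))]
2.15 -0.05 bar [-112.8  226. ] [(np.float64(0.7), array([-70.5, 215.7]), array([0.14, 2.02, 0.27])), (np.float64(0.75), array([-69.9, 216.2]), array([0.14, 2.05, 0.2 ]))]
2.15 -0.27 bar [-110.2  210. ] [(np.float64(0.7), array([-69. , 206.7]), array([0.16, 2.03, 0.25])), (np.float64(0.97), array([-66.2, 209.7]), array([ 0.15,  2.19, -0.17]))]
1.6 -0.27 bar [-102.8  211.8] [(np.float64(0.7), array([-61.6, 208.5]), array([0.17, 2.02, 0.26])), (np.float64(0.97), array([-58.8, 211.6]), array([ 0.16,  2.17, -0.16]))]
1.1 -0.25 bar [-96.5 211.3] [(np.float64(0.7), array([-55.2, 207.3]), array([0.18, 2.  , 0.26])), (np.float64(0.95), array([-52.6, 210.2]), array([ 0.17,  2.15, -0.13]))]
```

```bash
cat >> k.py <<'E'
def rows(path):
    for (a,b) in zip(path[:-1],path[1:]):
        p,q=tcp(*a),tcp(*b); d=q-p; t=a[2]; ex=np.array([-np.cos(t),-np.sin(t)]); ez=np.array([np.sin(t),-np.cos(t)])
        print(f"{d@ex/1000:.4f} 0 {d@ez/1000:.4f} 0 {-(b[2]-a[2]):.3f} 0   -> th {b[0]:.2f} r {b[1]:.2f} tau {b[2]:.2f} tcp {q.round(1)} bar {bar(*b[:2]).round(1)}")
E
python3 - <<'E'
from k import *
P=[(.98+1.17*s,1-1.05*s,min(-.302+1.05*s,.55)) for s in np.linspace(0,1,13)]
rows(P)
E
```

```text
0.0022 0 0.0024 0 -0.087 0   -> th 1.08 r 0.91 tau -0.21 tcp [-53.4 247.1] bar [-69.8 287.9]
0.0022 0 0.0024 0 -0.087 0   -> th 1.18 r 0.82 tau -0.13 tcp [-56.  245.2] bar [-76.  284.4]
0.0022 0 0.0025 0 -0.088 0   -> th 1.27 r 0.74 tau -0.04 tcp [-58.5 243.1] bar [-81.8 280.4]
0.0022 0 0.0025 0 -0.087 0   -> th 1.37 r 0.65 tau 0.05 tcp [-60.8 240.7] bar [-87.2 275.8]
0.0022 0 0.0025 0 -0.088 0   -> th 1.47 r 0.56 tau 0.14 tcp [-62.8 238.1] bar [-92.3 270.8]
0.0022 0 0.0025 0 -0.088 0   -> th 1.56 r 0.47 tau 0.22 tcp [-64.7 235.4] bar [-96.8 265.3]
0.0022 0 0.0025 0 -0.087 0   -> th 1.66 r 0.39 tau 0.31 tcp [-66.2 232.4] bar [-100.9  259.5]
0.0022 0 0.0025 0 -0.088 0   -> th 1.76 r 0.30 tau 0.40 tcp [-67.5 229.4] bar [-104.4  253.3]
0.0022 0 0.0025 0 -0.088 0   -> th 1.86 r 0.21 tau 0.49 tcp [-68.6 226.2] bar [-107.4  246.8]
0.0026 0 0.0026 0 -0.064 0   -> th 1.95 r 0.12 tau 0.55 tcp [-69.6 222.7] bar [-109.8  240. ]
0.0035 0 0.0027 0 -0.000 0   -> th 2.05 r 0.04 tau 0.55 tcp [-71.2 218.6] bar [-111.6  233.1]
0.0032 0 0.0030 0 -0.000 0   -> th 2.15 r -0.05 tau 0.55 tcp [-72.4 214.3] bar [-112.8  226. ]
```

```bash
python3 -m crank '.0022 0 .0024 0 -.087 0;.0022 0 .0024 0 -.087 0;.0022 0 .0025 0 -.088 0;.0022 0 .0025 0 -.087 0;0 0 0 0 0 0' - 22
python3 -c "
from h import *
where()"
python3 -m crank '.0022 0 .0025 0 -.088 0;.0022 0 .0025 0 -.088 0;.0022 0 .0025 0 -.087 0;.0022 0 .0025 0 -.088 0;0 0 0 0 0 0'
python3 -c "
from h import *
where()"
python3 -m crank '.0022 0 .0025 0 -.088 0;.0026 0 .0026 0 -.064 0;0 0 0 0 0 0;0 0 0 0 0 0'
python3 - <<'E'
from h import *
where()
w=Cam("wrist");s=Cam("scene")
P=bar(1.95,.12); print([w.proj(world(P[0],y,P[1])).round(0) for y in(-15,1,15)],"keeper",w.proj(world(-95,1,213.7)).round(0))
C=np.zeros((384,800,3),np.uint8);C[:,:512]=w.img
C[:288,512:]=cv2.resize(s.img[130:190,205:265],(288,288),interpolation=2)
cv2.imwrite("pics/g.png",C)
E
```

```text
time: 9.75
position: [0.603, 0.0424, 0.2406]
ee_rot: [0.024, 0.034, 0.999, -0.001]
wrist_force: [-1.3, -0.7, 2.5]
grip_width: 0.0358
grasp_force: 30.1
mill [-64.3   1.4 240.6] tau 0.049 F [-1.3 -0.7  2.5] q [-0.04  0.33  1.53 -0.    1.23 -1.54] w 0.0358 30.1
time: 10.17
position: [0.5956, 0.0429, 0.2275]
ee_rot: [0.196, 0.034, 0.98, -0.007]
wrist_force: [-6.5, 0.5, 6.3]
grip_width: 0.0355
grasp_force: 30.3
mill [-71.7   1.4 227.5] tau 0.395 F [-6.5  0.5  6.3] q [-0.04  0.19  1.85 -0.02  0.71 -1.53] w 0.0355 30.3
time: 10.5
position: [0.5969, 0.0429, 0.2229]
ee_rot: [0.269, 0.034, 0.962, -0.009]
wrist_force: [-6.8, 0.2, 4.1]
grip_width: 0.0361
grasp_force: 30.5
mill [-70.4   1.4 222.9] tau 0.544 F [-6.8  0.2  4.1] q [-0.03  0.16  1.98 -0.04  0.46 -1.5 ] w 0.0361 30.5
[array([206., 238.]), array([254., 238.]), array([295., 238.])] keeper [254. 208.]
```

View pics/g.png

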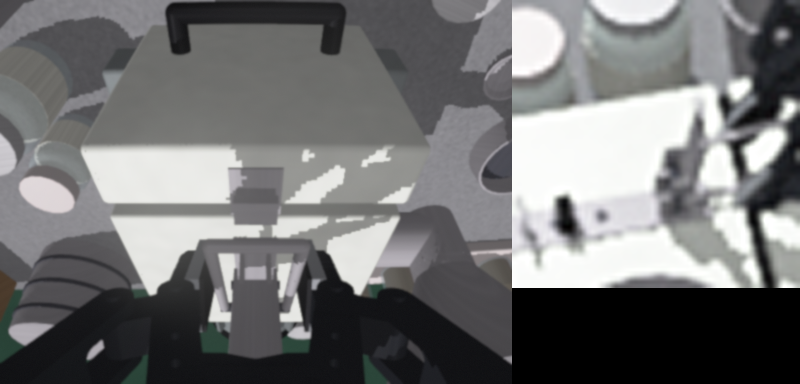

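Wrist view: the bar (200–312, row 244) is in the grip ahead of the lever, with the keeper plate at (228–283, 168–222). Tracking matches prediction to about 1–2 mm. Continue down in front of the lip.

```bash
python3 -m crank '.0035 0 .0027 0 0 0;.0032 0 .0030 0 0 0;0 0 0 0 0 0'
python3 - <<'E'
from k import *
where()
rows([(2.15,-.05,.55),(2.2,-.13,.55),(2.22,-.20,.55),(2.22,-.27,.55)])
print("back");rows([(2.22,-.27,.55),(2.0,-.26,.55),(1.8,-.26,.55),(1.6,-.255,.55),(1.4,-.25,.55),(1.2,-.24,.55),(1.0,-.23,.55)])
w=Cam("wrist");cv2.imwrite("pics/w5.png",w.img)
P=bar(2.15,-.05); print(w.proj(world(P[0],1,P[1])).round(0))
print(cv2.cvtColor(w.img,6)[200:262:1,240].tolist())
E
```

```text
time: 10.85
position: [0.5977, 0.0429, 0.2164]
ee_rot: [0.272, 0.033, 0.962, -0.009]
wrist_force: [-0.3, 0.9, 2.4]
grip_width: 0.0359
grasp_force: 29.4
mill [-69.6   1.5 216.4] tau 0.55 F [-0.3  0.9  2.4] q [-0.03  0.17  1.99 -0.05  0.43 -1.5 ] w 0.0359 29.4
0.0022 0 0.0030 0 -0.000 0   -> th 2.20 r -0.13 tau 0.55 tcp [-72.7 210.6] bar [-112.9  219.8]
0.0014 0 0.0027 0 -0.000 0   -> th 2.22 r -0.20 tau 0.55 tcp [-72.5 207.6] bar [-112.3  214.5]
0.0009 0 0.0028 0 -0.000 0   -> th 2.22 r -0.27 tau 0.55 tcp [-71.8 204.8] bar [-111.1  209.5]
back
-0.0032 0 -0.0002 0 -0.000 0   -> th 2.00 r -0.26 tau 0.55 tcp [-69.2 206.6] bar [-108.5  211.6]
-0.0027 0 0.0008 0 -0.000 0   -> th 1.80 r -0.26 tau 0.55 tcp [-66.4 207.3] bar [-105.8  212.3]
-0.0025 0 0.0011 0 -0.000 0   -> th 1.60 r -0.26 tau 0.55 tcp [-63.7 207.7] bar [-103.1  212.9]
-0.0022 0 0.0016 0 -0.000 0   -> th 1.40 r -0.25 tau 0.55 tcp [-61.  207.5] bar [-100.4  212.8]
-0.0019 0 0.0018 0 -0.000 0   -> th 1.20 r -0.24 tau 0.55 tcp [-58.4 207. ] bar [-98.  212.6]
-0.0014 0 0.0021 0 -0.000 0   -> th 1.00 r -0.23 tau 0.55 tcp [-56.1 206. ] bar [-95.7 211.9]
[254. 215.]
[97, 97, 97, 96, 97, 97, 98, 97, 98, 98, 97, 98, 97, 98, 100, 106, 111, 114, 116, 117, 116, 117, 117, 116, 116, 115, 115, 115, 116, 116, 117, 117, 114, 108, 99, 94, 95, 96, 98, 101, 107, 112, 113, 113, 113, 114, 117, 121, 131, 148, 165, 172, 175, 174, 175, 175, 175, 175, 175, 174, 164, 140]
```

Run:
```python
from k import *
where()
w=Cam("wrist"); g=cv2.cvtColor(w.img,6)
for c in (214,218,222,292,298): print(c,g[196:280:2,c].tolist())
for th,r in [(2.05,0),(2.15,-.05),(2.0,-.05),(2.05,.05)]:
    P=bar(th,r); print(th,r,P.round(1),w.proj(world(P[0],1,P[1])).round(0),tcp(th,r,.55).round(1))
print("lip",[w.proj(world(x,1,z)).round(0) for x,z in [(-103,218),(-95,218),(-92.5,220),(-115,200)]])
t=cv2.imread("pics/g.png"); gg=cv2.cvtColor(t,6); print("old",gg[196:280:2,218].tolist(),gg[196:280:2,222].tolist())
```

```text
mill [-69.6   1.5 216.5] tau 0.55 F [1.  0.9 3. ] q [-0.03  0.17  1.99 -0.05  0.43 -1.5 ] w 0.0359 29.4
214 [236, 236, 237, 236, 237, 236, 236, 234, 188, 130, 125, 125, 125, 128, 153, 193, 221, 228, 221, 151, 101, 102, 110, 116, 115, 117, 114, 114, 115, 115, 115, 115, 115, 115, 115, 114, 115, 113, 114, 113, 112, 112]
218 [236, 236, 236, 236, 228, 229, 230, 230, 187, 129, 124, 124, 124, 127, 153, 194, 222, 227, 221, 150, 100, 101, 110, 115, 115, 119, 159, 189, 181, 169, 153, 140, 128, 120, 115, 112, 110, 110, 111, 110, 111, 111]
222 [235, 235, 235, 230, 197, 158, 157, 159, 148, 125, 123, 124, 124, 126, 152, 194, 222, 227, 221, 151, 99, 101, 109, 115, 114, 119, 175, 226, 228, 227, 227, 227, 227, 227, 228, 227, 223, 221, 219, 210, 188, 176]
292 [151, 151, 169, 220, 228, 231, 232, 230, 183, 122, 117, 118, 117, 120, 147, 192, 222, 230, 224, 149, 93, 94, 103, 110, 112, 114, 122, 134, 129, 122, 125, 134, 143, 148, 151, 155, 161, 164, 169, 171, 174, 177]
298 [224, 225, 228, 232, 232, 233, 233, 231, 191, 126, 118, 118, 118, 120, 149, 193, 223, 231, 224, 148, 92, 94, 102, 109, 112, 113, 106, 102, 102, 103, 107, 143, 164, 182, 182, 180, 179, 176, 173, 171, 165, 160]
2.05 0 [-111.7  230.3] [254. 227.] [-71.2 217. ]
2.15 -0.05 [-112.8  226. ] [254. 215.] [-72.4 214.3]
2.0 -0.05 [-110.9  226.9] [254. 221.] [-70.5 215.2]
2.05 0.05 [-111.6  234. ] [254. 237.] [-71.2 219.1]
lip [array([254., 215.]), array([254., 227.]), array([254., 235.]), array([254., 159.])]
old [235, 235, 234, 218, 142, 125, 125, 125, 125, 137, 175, 211, 225, 226, 226, 227, 228, 229, 230, 230, 229, 185, 105, 100, 105, 113, 115, 115, 126, 170, 168, 145, 131, 118, 112, 108, 108, 108, 109, 110, 111, 110] [234, 234, 234, 218, 142, 124, 124, 124, 125, 136, 175, 211, 225, 226, 226, 227, 228, 229, 230, 230, 229, 185, 106, 99, 105, 113, 114, 115, 135, 212, 227, 227, 227, 227, 227, 226, 220, 213, 190, 172, 149, 133]
```

Run:
```python
from k import *
w=Cam("wrist"); g=cv2.cvtColor(w.img,6); cv2.imwrite("pics/w6.png",w.img)
for r in (238,244): print(r,"L",g[r,180:222:2].tolist(),"R",g[r,286:340:2].tolist())
print("edges pred door back, chamber front",[w.proj(world(x,20,200)).round(1) for x in(-79,-72)])
for c in (200,310): print(c,g[196:240:2,c].tolist())
for th,r in [(2.05,.02)]:
    P=bar(th,r); Wd=world(P[0],1,P[1]); print("pred depth",(w.M.T@(Wd-w.p)).round(4),[w.proj(world(P[0],y,P[1])).round(1) for y in (-17.5,19.5)])
```

```text
238 L [232, 232, 232, 232, 232, 232, 232, 232, 231, 227, 218, 178, 110, 102, 102, 102, 103, 102, 101, 101, 101] R [94, 94, 94, 94, 94, 94, 94, 94, 93, 93, 96, 144, 209, 225, 230, 230, 230, 229, 217, 154, 144, 143, 145, 169, 178, 179, 177]
244 L [231, 230, 230, 230, 230, 230, 230, 230, 214, 124, 95, 99, 108, 113, 116, 117, 116, 116, 116, 115, 115] R [112, 111, 112, 111, 112, 112, 112, 112, 112, 112, 109, 101, 84, 93, 132, 144, 144, 143, 144, 145, 145, 145, 146, 145, 145, 144, 145]
edges pred door back, chamber front [array([294.5, 216.5]), array([293.2, 225.5])]
200 [236, 236, 236, 236, 236, 236, 236, 234, 187, 131, 127, 127, 127, 129, 156, 197, 225, 231, 231, 231, 231, 218]
310 [233, 233, 233, 234, 234, 235, 235, 229, 180, 122, 118, 117, 117, 121, 150, 194, 225, 231, 231, 231, 229, 209]
pred depth [-0.0005  0.0124  0.1149] [array([198.3, 231. ]), array([308.9, 231.1])]
```

```bash
python3 - <<'E'
from k import *
go(-75.2,1.5,217,.25)
P=[(2.03,.04,.25),(2.08,-.02,.31),(2.13,-.08,.37),(2.17,-.14,.43),(2.2,-.20,.49),(2.22,-.27,.56)]
rows(P)
E
python3 -m crank '0 0 0 0 0 0;0 0 0 0 0 0;0 0 0 0 0 0' .05 20
python3 -c "
from h import *
where(); go(-75.2,1.5,217,.25)"
```

```text
D mm [ 4.5  0.  -3.3] | 5.6 rot [0.001 0.303 0.001]
0.0004 0 0.0025 0 -0.060 0   -> th 2.08 r -0.02 tau 0.31 tcp [-75.  214.5] bar [-112.   228.7]
0.0004 0 0.0025 0 -0.060 0   -> th 2.13 r -0.08 tau 0.37 tcp [-74.6 212. ] bar [-112.4  223.9]
0.0003 0 0.0025 0 -0.060 0   -> th 2.17 r -0.14 tau 0.43 tcp [-73.9 209.6] bar [-112.4  219.2]
0.0001 0 0.0024 0 -0.060 0   -> th 2.20 r -0.20 tau 0.49 tcp [-73.  207.3] bar [-112.   214.6]
-0.0001 0 0.0028 0 -0.070 0   -> th 2.22 r -0.27 tau 0.56 tcp [-71.6 204.9] bar [-111.1  209.5]
time: 11.25
position: [0.5938, 0.043, 0.2137]
ee_rot: [0.27, 0.034, 0.962, -0.009]
wrist_force: [0.1, -0.1, -0.3]
grip_width: 0.05
grasp_force: 0.0
mill [-73.5   1.3 213.7] tau 0.546 F [ 0.1 -0.1 -0.3] q [-0.03  0.17  2.   -0.05  0.43 -1.5 ] w 0.05 0.0
D mm [-0.3  0.2 -3.7] | 3.7 rot [0.001 0.297 0.001]
```

```bash
python3 -m crank '-.0003 0 -.0037 0 0 0;0 0 0 0 .1 0;0 0 0 0 .1 0;0 0 0 0 .1 0;0 0 0 0 0 0'
cat >> k.py <<'E'
def seebar(rows=(190,300)):
    "bar edges in the wrist image off the keeper, and the point they give"
    w=Cam("wrist"); g=cv2.cvtColor(w.img,6).astype(float)
    print("profile215-222",[int(v) for v in g[rows[0]:rows[1]:2,214:219].mean(1)]); return w,g
def at(w,row,wid,col=256):
    dep=37*w.K[0,0]/wid/1000; v=w.ray((col,row)); v=v/(w.M[:,2]@v)*dep; return mill(w.p+v,O).round(1)
E
python3 - <<'E'
from k import *
where(); w,g=seebar()
for r in range(200,280,8): print(r,"L",g[r,176:226:2].astype(int).tolist())
P=bar(2.03,.04);print([w.proj(world(P[0],y,P[1])).round(1) for y in (-17.5,1,19.5)])
E
```

```text
time: 11.67
position: [0.5968, 0.0427, 0.22]
ee_rot: [0.125, 0.035, 0.992, -0.004]
wrist_force: [2.1, -0.3, 0.4]
grip_width: 0.0499
grasp_force: 0.0
mill [-70.5   1.3 220. ] tau 0.25 F [ 2.1 -0.3  0.4] q [-0.04  0.25  1.74 -0.01  0.91 -1.54] w 0.0499 0.0
profile215-222 [243, 242, 242, 241, 200, 117, 116, 125, 128, 127, 125, 124, 124, 124, 124, 124, 124, 124, 124, 124, 124, 124, 124, 123, 123, 123, 123, 123, 123, 122, 122, 122, 121, 121, 121, 120, 120, 119, 119, 118, 118, 117, 118, 117, 117, 117, 123, 160, 185, 187, 187, 188, 189, 192, 194]
200 L [242, 242, 242, 242, 241, 241, 241, 241, 241, 240, 241, 241, 241, 241, 241, 237, 194, 135, 119, 118, 117, 117, 115, 115, 114]
208 L [239, 240, 240, 239, 240, 239, 239, 239, 239, 239, 240, 240, 240, 240, 237, 187, 123, 125, 128, 128, 128, 127, 127, 126, 126]
216 L [124, 124, 123, 123, 123, 123, 122, 122, 121, 121, 121, 122, 122, 121, 120, 117, 115, 122, 126, 128, 125, 120, 115, 116, 117]
224 L [126, 125, 126, 126, 125, 125, 125, 125, 124, 124, 124, 124, 124, 123, 124, 122, 113, 118, 124, 126, 126, 121, 114, 120, 121]
232 L [227, 227, 227, 226, 226, 225, 225, 224, 224, 224, 224, 224, 224, 224, 223, 222, 185, 118, 121, 125, 125, 122, 137, 209, 218]
240 L [237, 237, 236, 228, 223, 222, 222, 222, 222, 221, 221, 228, 235, 236, 235, 234, 216, 132, 119, 123, 124, 122, 126, 196, 231]
248 L [234, 192, 107, 97, 97, 97, 96, 85, 70, 68, 70, 114, 222, 234, 234, 234, 230, 164, 117, 121, 124, 122, 121, 186, 234]
256 L [93, 95, 95, 95, 95, 90, 70, 65, 66, 66, 66, 94, 217, 235, 235, 236, 235, 209, 120, 118, 122, 122, 120, 153, 226]
264 L [92, 93, 93, 91, 76, 63, 63, 63, 63, 64, 63, 72, 170, 231, 233, 233, 233, 224, 143, 116, 121, 122, 120, 134, 220]
272 L [91, 90, 79, 62, 59, 60, 60, 61, 60, 60, 61, 63, 151, 230, 232, 232, 232, 229, 173, 114, 118, 121, 120, 123, 191]
[array([203.1, 195.6]), array([254.4, 195.6]), array([305.7, 195.7])]
```

Run:
```python
from k import *
where(); w,g=seebar((196,200))
print([g[r,296:324:1].astype(int).tolist() for r in (204,210)],[g[r,196:216].astype(int).tolist() for r in (204,210)])
print(g[190:240,238].astype(int).tolist())
for wid in (99,101,103): print(at(w,205,wid))
print("chamber edges", [w.proj(world(x,40,200)).round(1) for x in(-80,-72)], g[180:240:2,330].astype(int).tolist())
```

```text
mill [-71.6   1.3 218.9] tau 0.253 F [ 1.  -1.  -0.6] q [-0.04  0.25  1.74 -0.01  0.9  -1.54] w 0.0499 0.0
profile215-222 [243, 242]
[[99, 100, 99, 100, 100, 101, 106, 118, 133, 146, 155, 158, 159, 161, 162, 162, 162, 162, 161, 161, 165, 174, 180, 182, 182, 182, 182, 182], [119, 118, 118, 118, 117, 116, 115, 113, 115, 137, 184, 223, 236, 239, 239, 239, 239, 239, 239, 239, 239, 239, 238, 238, 239, 239, 239, 237]] [[241, 241, 241, 241, 241, 241, 241, 241, 241, 241, 237, 226, 198, 163, 141, 129, 124, 122, 122, 122], [240, 240, 240, 240, 240, 240, 240, 240, 235, 218, 166, 128, 120, 122, 124, 127, 129, 129, 128, 129]]
[123, 118, 109, 102, 99, 100, 103, 112, 120, 123, 125, 122, 114, 106, 102, 104, 108, 113, 118, 122, 124, 124, 124, 123, 121, 120, 121, 123, 124, 124, 123, 123, 122, 123, 123, 123, 122, 123, 121, 120, 120, 125, 132, 140, 146, 154, 176, 212, 228, 232]
[-106.9    1.6  229.8]
[-108.3    1.6  232. ]
[-109.7    1.6  234. ]
chamber edges [array([333.8, 218.2]), array([331.9, 231.2])] [157, 158, 158, 158, 158, 157, 157, 157, 156, 157, 156, 157, 157, 158, 158, 157, 156, 151, 112, 95, 109, 109, 110, 109, 110, 112, 127, 150, 178, 182]
```

```bash
sed -i 's/d=32.3,k=15.6/d=35,k=12.5/' k.py
python3 - <<'E'
from k import *
rows([(1.95,.0,.253),(2.02,-.05,.303),(2.09,-.10,.353),(2.15,-.15,.403),(2.2,-.20,.453),(2.23,-.24,.493),(2.25,-.29,.543)])
E
python3 -m crank '0 0 0 0 0 0;0 0 0 0 0 0;0 0 0 0 0 0;0 0 0 0 0 0' 0 20
python3 - <<'E'
from k import *
where()
E
```

```text
0.0008 0 0.0020 0 -0.050 0   -> th 2.02 r -0.05 tau 0.30 tcp [-72.5 216.6] bar [-111.2  226.8]
0.0008 0 0.0020 0 -0.050 0   -> th 2.09 r -0.10 tau 0.35 tcp [-72.6 214.5] bar [-111.8  222.7]
0.0007 0 0.0020 0 -0.050 0   -> th 2.15 r -0.15 tau 0.40 tcp [-72.6 212.4] bar [-112.1  218.7]
0.0005 0 0.0020 0 -0.050 0   -> th 2.20 r -0.20 tau 0.45 tcp [-72.3 210.4] bar [-112.   214.6]
0.0003 0 0.0016 0 -0.040 0   -> th 2.23 r -0.24 tau 0.49 tcp [-71.8 208.8] bar [-111.7  211.5]
0.0001 0 0.0019 0 -0.050 0   -> th 2.25 r -0.29 tau 0.54 tcp [-71.  207.1] bar [-111.   207.8]
time: 12.1
position: [0.5914, 0.0433, 0.2172]
ee_rot: [0.124, 0.034, 0.992, -0.004]
wrist_force: [-1.3, 0.2, -1.4]
grip_width: 0.0357
grasp_force: 20.1
mill [-75.9   1.5 217.2] tau 0.248 F [-1.3  0.2 -1.4] q [-0.04  0.25  1.75 -0.01  0.9  -1.54] w 0.0357 20.1
```

```bash
sed -i 's/d=35,k=12.5/d=32,k=14/' k.py
python3 - <<'E'
from k import *
print(tcp(2.0,0,.25))
rows([(2.0,.0,.25),(2.06,-.05,.30),(2.12,-.10,.35),(2.17,-.15,.40),(2.2,-.20,.45),(2.23,-.24,.49),(2.25,-.28,.53)])
w,g=seebar((190,230)); print(g[190:240,232].astype(int).tolist()); print([g[r,196:216].astype(int).tolist() for r in (210,)],g[210,296:316].astype(int).tolist())
for th,r in((2.0,0),(2.05,0),(2.0,.04)):
  P=bar(th,r);print([w.proj(world(P[0],y,P[1])).round(1) for y in (-17,1.5,20)])
E
```

```text
[-75.5440326  217.03992222]
0.0006 0 0.0022 0 -0.050 0   -> th 2.06 r -0.05 tau 0.30 tcp [-75.6 214.8] bar [-111.7  226.6]
0.0006 0 0.0022 0 -0.050 0   -> th 2.12 r -0.10 tau 0.35 tcp [-75.5 212.6] bar [-112.2  222.5]
0.0005 0 0.0021 0 -0.050 0   -> th 2.17 r -0.15 tau 0.40 tcp [-75.2 210.4] bar [-112.3  218.5]
0.0002 0 0.0021 0 -0.050 0   -> th 2.20 r -0.20 tau 0.45 tcp [-74.6 208.4] bar [-112.   214.6]
0.0002 0 0.0017 0 -0.040 0   -> th 2.23 r -0.24 tau 0.49 tcp [-74.1 206.8] bar [-111.7  211.5]
0.0001 0 0.0017 0 -0.040 0   -> th 2.25 r -0.28 tau 0.53 tcp [-73.4 205.3] bar [-111.2  208.5]
profile215-222 [242, 242, 242, 242, 243, 243, 243, 243, 243, 243, 242, 242, 231, 136, 112, 120, 127, 127, 126, 123]
[192, 193, 192, 192, 192, 193, 192, 193, 192, 193, 192, 192, 190, 189, 187, 185, 183, 175, 158, 140, 130, 129, 128, 127, 123, 114, 105, 104, 107, 111, 116, 121, 125, 125, 125, 125, 124, 122, 120, 122, 124, 124, 124, 124, 124, 124, 123, 122, 121, 126]
[[241, 242, 242, 242, 242, 242, 242, 242, 242, 242, 242, 242, 243, 242, 243, 243, 243, 243, 243, 243]] [156, 155, 156, 156, 156, 156, 157, 157, 157, 157, 157, 159, 160, 161, 162, 166, 183, 218, 234, 238]
[array([205.1, 208.6]), array([255.3, 208.7]), array([305.4, 208.8])]
[array([205.1, 206.8]), array([255.3, 206.9]), array([305.4, 206.9])]
[array([204.1, 213.2]), array([255.3, 213.4]), array([306.4, 213.4])]
```

```bash
sed -i 's/d=32,k=14/d=28,k=14/' k.py
python3 - <<'E'
from k import *
print(tcp(1.75,0,.25))
rows([(1.75,.0,.25),(1.85,-.03,.28),(1.95,-.06,.31),(2.05,-.1,.35),(2.12,-.14,.39),(2.18,-.18,.43),(2.22,-.23,.48),(2.25,-.28,.53)])
E
```

```text
[-76.146202  217.8714508]
0.0013 0 0.0012 0 -0.030 0   -> th 1.85 r -0.03 tau 0.28 tcp [-77.1 216.4] bar [-109.  229.]
0.0013 0 0.0013 0 -0.030 0   -> th 1.95 r -0.06 tau 0.31 tcp [-78.  214.7] bar [-110.2  226.4]
0.0013 0 0.0019 0 -0.040 0   -> th 2.05 r -0.10 tau 0.35 tcp [-78.6 212.6] bar [-111.3  223. ]
0.0008 0 0.0019 0 -0.040 0   -> th 2.12 r -0.14 tau 0.39 tcp [-78.8 210.5] bar [-111.8  219.6]
0.0007 0 0.0019 0 -0.040 0   -> th 2.18 r -0.18 tau 0.43 tcp [-78.7 208.5] bar [-112.1  216.2]
0.0004 0 0.0023 0 -0.050 0   -> th 2.22 r -0.23 tau 0.48 tcp [-78.1 206.3] bar [-111.8  212.3]
0.0002 0 0.0023 0 -0.050 0   -> th 2.25 r -0.28 tau 0.53 tcp [-77.2 204.2] bar [-111.2  208.5]
```

```bash
python3 -m crank '.0013 0 .0012 0 -.03 0;.0013 0 .0013 0 -.03 0;.0013 0 .0019 0 -.04 0;0 0 0 0 0 0;0 0 0 0 0 0' 0 25
python3 - <<'E'
from k import *
where(); w,g=seebar((190,280))
P=bar(2.05,-.1);print([w.proj(world(P[0],y,P[1])).round(1) for y in (-17,1.5,20)])
for r in (214,220,226,232): print(r,g[r,190:218].astype(int).tolist(),g[r,294:320].astype(int).tolist())
E
```

```text
time: 12.57
position: [0.5898, 0.0434, 0.2125]
ee_rot: [0.174, 0.034, 0.984, -0.006]
wrist_force: [0.5, 0.2, -0.5]
grip_width: 0.0357
grasp_force: 26.4
mill [-77.5   1.5 212.5] tau 0.349 F [ 0.5  0.2 -0.5] q [-0.04  0.21  1.84 -0.02  0.74 -1.53] w 0.0357 26.4
profile215-222 [239, 239, 239, 239, 239, 239, 240, 240, 240, 240, 241, 240, 227, 133, 108, 116, 125, 125, 124, 123, 124, 123, 121, 121, 121, 121, 121, 121, 121, 120, 121, 120, 121, 120, 120, 119, 119, 119, 119, 118, 118, 117, 117, 116, 116]
[array([205.4, 215.3]), array([255.2, 215.4]), array([304.9, 215.4])]
214 [240, 240, 240, 240, 240, 240, 240, 240, 240, 240, 240, 241, 241, 241, 241, 241, 241, 240, 239, 237, 234, 232, 231, 230, 230, 230, 230, 228] [150, 149, 150, 149, 151, 166, 198, 224, 233, 236, 237, 238, 238, 238, 238, 232, 214, 186, 173, 171, 172, 171, 171, 171, 171, 168]
220 [240, 240, 240, 240, 240, 240, 240, 240, 240, 240, 240, 241, 241, 240, 236, 216, 162, 121, 112, 113, 115, 116, 118, 117, 117, 117, 116, 116] [105, 105, 105, 105, 105, 104, 105, 104, 105, 108, 133, 182, 222, 236, 238, 232, 210, 176, 160, 158, 158, 157, 157, 157, 156, 156]
226 [239, 239, 239, 239, 239, 240, 240, 239, 240, 240, 240, 240, 240, 239, 236, 218, 168, 128, 120, 122, 124, 125, 125, 126, 125, 125, 124, 124] [117, 118, 118, 117, 118, 118, 118, 118, 117, 119, 141, 188, 225, 236, 237, 228, 202, 172, 159, 157, 157, 157, 157, 156, 157, 157]
232 [174, 174, 174, 174, 174, 174, 174, 175, 175, 175, 176, 176, 177, 176, 175, 165, 145, 123, 116, 118, 122, 124, 125, 126, 126, 125, 123, 120] [100, 105, 109, 112, 115, 116, 118, 117, 116, 117, 129, 154, 172, 178, 176, 167, 150, 135, 129, 128, 128, 127, 127, 127, 127, 127]
```

```bash
python3 -m crank '.0010 0 .0019 0 -.04 0;.0009 0 .0019 0 -.04 0;.0006 0 .0023 0 -.05 0;.0004 0 .0023 0 -.05 0;0 0 0 0 0 0'
python3 -m crank '0 0 0 0 0 0;0 0 0 0 0 0'
python3 - <<'E'
from k import *
where(); w,g=seebar((190,260)); cv2.imwrite("pics/w7.png",w.img)
P=bar(2.25,-.28);print([w.proj(world(P[0],y,P[1])).round(1) for y in (-17,1.5,20)])
for r in (214,220,226,232): print(r,g[r,196:218].astype(int).tolist(),g[r,294:316].astype(int).tolist())
print("keeper col 256",g[150:250:2,250].astype(int).tolist())
E
```

```text
time: 13.03
position: [0.5908, 0.0434, 0.2035]
ee_rot: [0.263, 0.033, 0.964, -0.009]
wrist_force: [-0.4, 2.1, -0.2]
grip_width: 0.0358
grasp_force: 26.6
time: 13.2
position: [0.5906, 0.0434, 0.2035]
ee_rot: [0.26, 0.034, 0.965, -0.009]
wrist_force: [-4.0, 0.6, 0.5]
grip_width: 0.036
grasp_force: 26.7
mill [-76.7   1.5 203.5] tau 0.526 F [-4.   0.6  0.5] q [-0.03  0.18  2.   -0.04  0.43 -1.5 ] w 0.036 26.7
profile215-222 [141, 147, 152, 156, 157, 157, 158, 158, 158, 158, 158, 159, 138, 105, 105, 114, 120, 122, 123, 122, 122, 121, 122, 122, 122, 122, 122, 121, 122, 121, 121, 121, 121, 121, 120]
[array([205.4, 218.3]), array([255.2, 218.4]), array([304.9, 218.3])]
214 [239, 239, 239, 239, 239, 238, 238, 237, 237, 237, 237, 236, 233, 227, 219, 204, 191, 171, 148, 138, 136, 136] [133, 133, 133, 133, 134, 136, 140, 145, 150, 154, 156, 157, 156, 156, 157, 157, 156, 157, 157, 157, 156, 156]
220 [239, 239, 239, 239, 239, 239, 239, 238, 233, 213, 159, 118, 108, 109, 111, 114, 114, 114, 115, 115, 115, 114] [107, 107, 106, 106, 105, 106, 105, 104, 104, 103, 108, 122, 141, 152, 156, 157, 157, 157, 157, 156, 156, 157]
226 [240, 240, 240, 240, 240, 240, 239, 237, 224, 186, 141, 119, 116, 119, 121, 124, 125, 125, 125, 124, 123, 122] [117, 117, 117, 117, 118, 119, 120, 120, 119, 117, 128, 152, 173, 180, 179, 169, 160, 157, 157, 157, 157, 157]
232 [237, 233, 231, 229, 222, 201, 176, 165, 163, 157, 143, 122, 114, 116, 120, 122, 124, 127, 127, 125, 121, 118] [101, 105, 109, 113, 116, 120, 120, 119, 117, 118, 127, 142, 153, 156, 157, 157, 157, 156, 157, 157, 157, 157]
keeper col 256 [119, 118, 119, 120, 120, 120, 121, 119, 120, 120, 121, 121, 122, 122, 121, 122, 122, 122, 124, 131, 140, 147, 150, 154, 154, 155, 155, 155, 155, 154, 141, 109, 106, 95, 99, 108, 116, 119, 119, 118, 112, 98, 95, 95, 95, 95, 95, 95, 95, 95]
```

Run:
```python
from k import *
rows([(2.25,-.28,.53),(2.05,-.29,.53),(1.85,-.29,.53),(1.65,-.29,.53),(1.45,-.285,.53),(1.25,-.28,.53),(1.05,-.26,.53),(.9,-.24,.53)])
```

```text
-0.0027 0 0.0005 0 -0.000 0   -> th 2.05 r -0.29 tau 0.53 tcp [-74.7 205.1] bar [-108.6  209.2]
-0.0027 0 0.0006 0 -0.000 0   -> th 1.85 r -0.29 tau 0.53 tcp [-72. 206.] bar [-105.9  210. ]
-0.0026 0 0.0011 0 -0.000 0   -> th 1.65 r -0.29 tau 0.53 tcp [-69.2 206.3] bar [-103.1  210.4]
-0.0023 0 0.0014 0 -0.000 0   -> th 1.45 r -0.28 tau 0.53 tcp [-66.5 206.3] bar [-100.4  210.5]
-0.0020 0 0.0018 0 -0.000 0   -> th 1.25 r -0.28 tau 0.53 tcp [-63.9 205.7] bar [-97.8 210.1]
-0.0017 0 0.0015 0 -0.000 0   -> th 1.05 r -0.26 tau 0.53 tcp [-61.6 205.3] bar [-95.8 210.2]
-0.0010 0 0.0011 0 -0.000 0   -> th 0.90 r -0.24 tau 0.53 tcp [-60.2 204.9] bar [-94.5 210.3]
```

```bash
python3 -m crank '-.0027 0 .0005 0 0 0;-.0027 0 .0006 0 0 0;-.0026 0 .0011 0 0 0;0 0 0 0 0 0'
python3 -m crank '-.0023 0 .0014 0 0 0;-.0020 0 .0018 0 0 0;0 0 0 0 0 0'
python3 -m crank '-.0017 0 .0015 0 0 0;0 0 0 0 0 0;0 0 0 0 0 0'
python3 - <<'E'
from k import *
where(); w,g=seebar((190,260)); cv2.imwrite("pics/w8.png",cv2.resize(w.img[100:300,130:390],(780,600),interpolation=2))
P=bar(1.05,-.26);print([w.proj(world(P[0],y,P[1])).round(1) for y in (-17,1.5,20)])
E
```

```text
time: 13.58
position: [0.5982, 0.0428, 0.2052]
ee_rot: [0.26, 0.034, 0.965, -0.009]
wrist_force: [-3.7, 1.0, 1.4]
grip_width: 0.0358
grasp_force: 26.7
time: 13.83
position: [0.604, 0.0424, 0.2047]
ee_rot: [0.26, 0.034, 0.965, -0.009]
wrist_force: [-2.0, 0.3, -0.4]
grip_width: 0.0361
grasp_force: 26.7
time: 14.08
position: [0.6058, 0.0423, 0.204]
ee_rot: [0.26, 0.034, 0.965, -0.009]
wrist_force: [-4.6, 1.3, -2.7]
grip_width: 0.0355
grasp_force: 26.7
mill [-61.5   1.4 204. ] tau 0.526 F [-4.6  1.3 -2.7] q [-0.03  0.2   1.97 -0.04  0.44 -1.5 ] w 0.0355 26.7
profile215-222 [151, 152, 152, 152, 153, 153, 154, 157, 162, 170, 171, 180, 175, 116, 98, 104, 113, 114, 116, 114, 114, 114, 114, 114, 115, 114, 115, 115, 115, 115, 115, 115, 115, 115, 115]
[array([205.2, 221.1]), array([255.2, 221.2]), array([305.2, 221.2])]
```

View pics/w8.png

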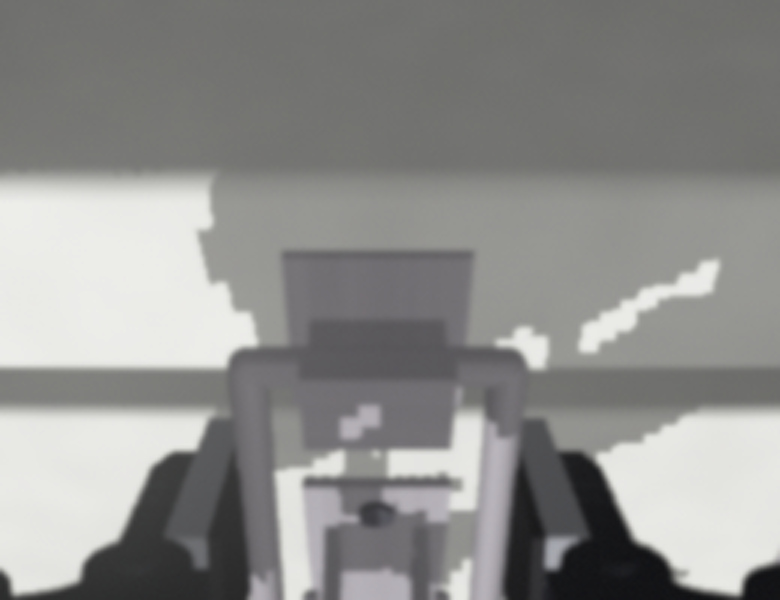

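The bar (230–520, row 365) now passes under the keeper's lip, which covers it in the middle (300–460, rows 320–380), so it's hooked. Pull a little further to seat it.

```bash
python3 -m crank '-.0013 0 .0009 0 0 0;0 0 0 0 0 0;0 0 0 0 0 0'
python3 -c "
from h import *
where()"
python3 -m crank '-.0013 0 .0009 0 0 0;-.0013 0 .0009 0 0 0;0 0 0 0 0 0;0 0 0 0 0 0'
python3 -c "
from h import *
where()"
```

```text
time: 14.38
position: [0.6066, 0.0422, 0.2034]
ee_rot: [0.26, 0.034, 0.965, -0.009]
wrist_force: [-4.0, 0.3, -3.6]
grip_width: 0.0354
grasp_force: 26.6
mill [-60.6   1.4 203.4] tau 0.525 F [-4.   0.3 -3.6] q [-0.03  0.21  1.97 -0.04  0.44 -1.5 ] w 0.0354 26.6
time: 14.72
position: [0.6075, 0.0421, 0.2029]
ee_rot: [0.258, 0.034, 0.965, -0.009]
wrist_force: [-17.2, 1.5, 9.2]
grip_width: 0.0356
grasp_force: 31.8
mill [-59.7   1.4 202.9] tau 0.522 F [-17.2   1.5   9.2] q [-0.03  0.21  1.97 -0.04  0.44 -1.5 ] w 0.0356 31.8
```

```bash
python3 -m crank '0 0 0 0 0 0;.001 0 -.0007 0 0 0;0 0 0 0 0 0'
python3 -m crank '0 0 0 0 0 0;0 0 0 0 0 0;0 0 0 0 0 0;0 0 -.01 0 0 0;0 0 -.03 0 0 0' .06 20
python3 -m crank '0 0 -.035 0 0 0;0 0 -.035 0 0 0;0 0 -.02 0 0 0;0 0 0 0 0 0;0 0 0 0 0 0'
python3 - <<'E'
from k import *
where(); t=Cam("top");s=Cam("scene");w=Cam("wrist");cv2.imwrite("pics/w9.png",w.img);cv2.imwrite("pics/s9.png",s.img)
P=(-96,211)
print("bar pred",[w.proj(world(P[0],y,P[1])).round(1) for y in (-17,1.5,20)])
g=cv2.cvtColor(w.img,6)
for th in (.7,.8,.9,1.0,1.1,1.2):
    e=np.array([-32,217.5])+62*np.array([np.cos(th),np.sin(th)])+8*np.array([-np.sin(th),np.cos(th)])
    print(th,"handle edge w",[w.proj(world(e[0],y,e[1])).round(0).tolist() for y in(-11,13)],"s",[s.proj(world(e[0],y,e[1])).round(1).tolist() for y in(-11,13)])
E
```

```text
time: 14.97
position: [0.6073, 0.0422, 0.203]
ee_rot: [0.259, 0.034, 0.965, -0.009]
wrist_force: [-11.7, 1.2, 1.3]
grip_width: 0.0359
grasp_force: 29.2
time: 15.38
position: [0.5899, 0.0431, 0.2372]
ee_rot: [0.26, 0.034, 0.965, -0.009]
wrist_force: [-0.0, -0.4, -0.2]
grip_width: 0.0599
grasp_force: 0.0
time: 15.8
position: [0.5455, 0.0464, 0.3195]
ee_rot: [0.264, 0.033, 0.964, -0.009]
wrist_force: [-0.1, -0.8, -0.7]
grip_width: 0.0599
grasp_force: 0.0
mill [-121.9    1.4  319.5] tau 0.534 F [-0.1 -0.8 -0.7] q [-0.03 -0.04  1.92 -0.03  0.73 -1.51] w 0.0599 0.0
bar pred [array([229.5, 152.9]), array([255.1, 152.9]), array([280.8, 153. ])]
0.7 handle edge w [[240.0, 290.0], [268.0, 290.0]] s [[220.0, 159.1], [221.6, 167.2]]
0.8 handle edge w [[240.0, 292.0], [269.0, 292.0]] s [[221.7, 158.0], [223.4, 166.0]]
0.9 handle edge w [[239.0, 293.0], [269.0, 293.0]] s [[223.7, 156.9], [225.4, 165.0]]
1.0 handle edge w [[239.0, 293.0], [269.0, 293.0]] s [[225.8, 155.9], [227.5, 164.0]]
1.1 handle edge w [[239.0, 292.0], [270.0, 292.0]] s [[228.0, 155.0], [229.8, 163.1]]
1.2 handle edge w [[238.0, 291.0], [270.0, 291.0]] s [[230.4, 154.2], [232.2, 162.3]]
```

Run:
```python
from k import *
s=cv2.cvtColor(cv2.imread("pics/s9.png"),6);w=cv2.cvtColor(cv2.imread("pics/w9.png"),6)
print("scene rows150-176 cols214-250");
for r in range(152,178): print(r,' '.join(f"{v:3d}" for v in s[r,214:250]))
for c in (229,231,233,256,279,277): print(c,w[136:176,c].tolist())
```

```text
scene rows150-176 cols214-250
152 145 152 167 202 222 228 233 239 243 252 255 255 253 251 249 249 248 247 248 247 248 247 246 246 246 247 247 246 246 245 245 247 252 226 111  25
153 231 236 244 254 255 254 252 251 250 249 250 250 249 248 247 245 246 246 247 246 246 246 246 245 246 246 247 246 246 246 246 246 250 249 165  39
154 254 253 252 251 250 249 248 248 247 248 248 248 248 247 246 245 245 246 246 247 246 246 246 245 246 246 246 247 246 246 245 246 248 255 196  54
155 249 249 249 248 248 248 248 248 248 248 248 248 247 246 246 245 245 245 246 246 246 245 245 245 246 246 247 246 245 245 245 245 247 254 205  72
156 248 248 248 248 249 248 249 249 249 249 249 249 247 245 245 245 246 246 246 245 245 245 245 246 246 247 247 246 245 244 244 246 247 252 224 111
157 249 248 246 241 247 251 251 251 248 242 244 249 249 248 247 246 246 247 246 246 245 245 245 245 246 246 246 245 246 245 245 246 247 250 248 166
158 249 249 238 217 222 235 243 247 238 217 210 226 238 249 251 249 248 248 247 246 245 244 244 244 245 246 246 245 245 246 245 246 246 250 255 198
159 249 250 239 205 170 165 188 20
[... 3307 characters left out ...]
 196, 195, 195, 195, 194, 194, 194, 194, 194, 194, 195, 196, 195, 195, 195, 195, 195]
256 [156, 159, 160, 155, 144, 131, 125, 124, 124, 125, 124, 122, 114, 108, 108, 122, 149, 175, 187, 189, 190, 189, 189, 188, 189, 191, 193, 197, 202, 206, 207, 202, 207, 222, 231, 235, 235, 235, 235, 235]
279 [161, 161, 162, 162, 161, 161, 161, 161, 164, 171, 183, 204, 224, 231, 223, 192, 158, 147, 153, 161, 166, 167, 165, 160, 157, 156, 156, 154, 153, 152, 153, 156, 160, 166, 170, 173, 175, 175, 173, 173]
277 [162, 161, 162, 162, 161, 161, 161, 161, 161, 160, 163, 180, 212, 223, 200, 156, 137, 148, 166, 179, 187, 190, 190, 191, 190, 190, 191, 190, 190, 190, 189, 190, 189, 189, 189, 188, 187, 187, 185, 185]
```

```bash
python3 -m crank '0 0 0 0 .11 0;0 0 0 0 .11 0;0 0 0 0 .11 0;0 0 0 0 .11 0;0 0 0 0 .094 0' 0 20
python3 -m crank '0 0 0 0 0 0;0 0 0 0 0 0;0 0 0 0 0 0;0 0 0 0 0 0'
python3 -c "
from h import *
where(); go(-16,1,300,0); go(-16,1,272,0)"
```

```text
time: 16.37
position: [0.5456, 0.0462, 0.316]
ee_rot: [-0.005, 0.035, 0.999, 0.001]
wrist_force: [1.0, 0.5, -0.4]
grip_width: 0.0009
grasp_force: 0.0
time: 16.7
position: [0.5435, 0.0466, 0.3161]
ee_rot: [-0.002, 0.035, 0.999, 0.0]
wrist_force: [-0.7, -0.8, -0.6]
grip_width: -0.0001
grasp_force: 0.0
mill [-123.9    1.3  316.1] tau -0.004 F [-0.7 -0.8 -0.6] q [-0.04  0.21  1.5   0.    1.43 -1.54] w -0.0001 0.0
D mm [-108.    -0.5   15.6] | 109.1 rot [ 0.001 -0.004  0.001]
D mm [-108.1   -0.5   43.6] | 116.6 rot [ 0.001 -0.004  0.001]
```

```bash
python3 -m crank '-.036 0 0 0 0 0;-.036 0 0 0 0 0;-.036 0 .006 0 0 0;0 0 .01 0 0 0;0 0 0 0 0 0'
python3 -m crank '0 0 .014 0 0 0;0 0 .010 0 0 0;0 0 0 0 0 0;0 0 0 0 0 0;0 0 0 0 0 0'
python3 - <<'E'
from h import *
where()
print("TCP track, tau 0, corner 11 ahead")
for th in (.86,.75,.65,.55,.45,.35,.25,.15,.1,.065,.03,0):
    s=52+7*(1-th/.86); c=np.array([-32,217.5])+s*np.array([np.cos(th),np.sin(th)])+8*np.array([-np.sin(th),np.cos(th)]); print(th,(c-[11,0]).round(1))
E
```

```text
time: 17.12
position: [0.6516, 0.039, 0.298]
ee_rot: [-0.003, 0.035, 0.999, 0.0]
wrist_force: [-1.6, 0.3, -0.4]
grip_width: 0.0004
grasp_force: 0.0
time: 17.53
position: [0.6518, 0.0391, 0.2773]
ee_rot: [-0.002, 0.035, 0.999, 0.0]
wrist_force: [0.5, 0.7, 0.0]
grip_width: 0.0
grasp_force: 0.0
mill [-15.4   1.5 277.3] tau -0.003 F [0.5 0.7 0. ] q [-0.05  0.4   1.32  0.    1.42 -1.55] w 0.0 0.0
TCP track, tau 0, corner 11 ahead
0.86 [-15.1 262.1]
0.75 [ -9.8 259.4]
0.65 [ -5.1 256.4]
0.55 [ -0.7 252.8]
0.45 [  3.3 248.8]
0.35 [  7.  244.3]
0.25 [ 10.2 239.3]
0.15 [ 12.9 234. ]
0.1 [ 14.1 231.3]
0.065 [ 14.8 229.3]
0.03 [ 15.5 227.3]
0 [ 16.  225.5]
```

```bash
python3 -m crank '0 0 .008 0 0 0;0 0 .007 0 0 0;-.0053 0 .0027 0 0 0;-.0047 0 .003 0 0 0;0 0 0 0 0 0'
python3 -m crank '-.0044 0 .0036 0 0 0;-.004 0 .004 0 0 0;0 0 0 0 0 0;0 0 0 0 0 0'
python3 -c "
from h import *
where()"
```

```text
time: 17.95
position: [0.6619, 0.0383, 0.2543]
ee_rot: [-0.003, 0.035, 0.999, 0.001]
wrist_force: [-2.1, 0.4, -0.1]
grip_width: -0.0003
grasp_force: 0.7
time: 18.28
position: [0.6714, 0.0377, 0.2478]
ee_rot: [-0.002, 0.035, 0.999, 0.0]
wrist_force: [-0.9, -0.3, 0.9]
grip_width: -0.0001
grasp_force: 0.5
mill [  4.3   1.5 247.8] tau -0.003 F [-0.9 -0.3  0.9] q [-0.05  0.45  1.32  0.    1.38 -1.55] w -0.0001 0.5
```

```bash
python3 -m crank '-.0037 0 .0045 0 0 0;0 0 0 0 0 0;-.0032 0 .005 0 0 0;0 0 0 0 0 0'
python3 -m crank '-.0025 0 .005 0 0 0;0 0 0 0 0 0;0 0 0 0 0 0'
python3 -c "
from h import *
where()"
```

```text
time: 18.62
position: [0.6781, 0.0372, 0.2378]
ee_rot: [-0.002, 0.035, 0.999, 0.0]
wrist_force: [0.5, -0.4, 0.1]
grip_width: 0.0001
grasp_force: 0.1
time: 18.87
position: [0.6799, 0.0371, 0.2329]
ee_rot: [-0.002, 0.035, 0.999, 0.0]
wrist_force: [0.5, -0.3, 0.3]
grip_width: 0.0002
grasp_force: 0.0
mill [ 12.9   1.5 232.9] tau -0.004 F [ 0.5 -0.3  0.3] q [-0.05  0.48  1.31  0.    1.36 -1.55] w 0.0002 0.0
```

Run:
```python
from k import *
w=Cam("wrist");s=Cam("scene"); g=cv2.cvtColor(w.img,6); cv2.imwrite("pics/w10.png",w.img);cv2.imwrite("pics/s10.png",s.img)
for n,p in dict(bar=(-92,1,214),leg=(-60,17,215),doorback=(-76,50,200),chamber=(-72,50,200),loopend=(-18,17,216)).items(): print(n,w.proj(world(*p)).round(0),s.proj(world(*p)).round(1))
print("gap col",[g[0:90:2,c].tolist() for c in (360,)])
print("leg row", g[70,190:330:2].tolist()); print(g[100,190:330:2].tolist())
gs=cv2.cvtColor(s.img,6)
for r in range(150,182): print(r,' '.join(f"{v:3d}" for v in gs[r,206:262]))
```

```text
bar [254.  15.] [260.  166.1]
leg [290.  91.] [249.4 173.2]
doorback [355.  58.] [257.9 185.7]
chamber [355.  67.] [256.4 186. ]
loopend [288. 182.] [233.6 175.9]
gap col [[192, 193, 193, 193, 193, 193, 194, 194, 194, 194, 193, 194, 193, 194, 193, 192, 192, 192, 192, 192, 191, 192, 191, 192, 193, 190, 181, 166, 127, 91, 63, 62, 61, 61, 61, 67, 135, 174, 186, 188, 187, 187, 187, 187, 187]]
leg row [110, 112, 112, 114, 115, 114, 115, 116, 117, 116, 117, 118, 120, 141, 151, 140, 120, 96, 113, 120, 119, 119, 110, 96, 93, 93, 93, 94, 95, 105, 120, 121, 121, 121, 121, 120, 120, 119, 119, 118, 118, 117, 117, 116, 115, 112, 111, 110, 122, 142, 151, 141, 119, 102, 108, 105, 91, 88, 87, 87, 93, 103, 102, 102, 101, 100, 99, 97, 97, 96]
[199, 199, 199, 199, 199, 199, 199, 199, 199, 199, 200, 200, 182, 144, 153, 145, 125, 109, 165, 195, 196, 195, 190, 144, 123, 123, 122, 122, 123, 125, 161, 193, 194, 194, 194, 195, 194, 194, 194, 194, 193, 192, 192, 191, 192, 193, 194, 184, 142, 149, 152, 137, 118, 165, 191, 190, 151, 124, 124, 124, 142, 186, 192, 192, 191, 191, 191, 190, 190, 190]
150  46  26  2
[... 6581 characters left out ...]
 249 253 251 251
179 223 184 140 119 163 195 197 197 160 112  96  92 105 125 125 124 128 133 139 146 145 151 156 162 161 159 160 158 160 161 162 158 156 155 157 156 152 148 157 204 228 225 190 158 195 220 223 231 162  46  74 222 255 252 249 248
180 228 205 177 147 118 118 117 122 125 124 127 132 136 146 146 142 148 157 162 162 162 160 162 162 161 161 161 160 159 161 158 158 154 152 151 149 157 155 153 158 199 219 219 219 238 247 251 255 210  76  54 193 253 252 248 247
181 214 200 192 159 126 131 134 139 146 147 150 162 163 162 161 161 160 160 160 161 163 159 159 160 159 158 159 159 159 160 158 153 155 157 154 158 197 223 222 222 241 248 248 247 247 246 248 253 243 145  39 142 244 252 248 247
```

```bash
python3 -m crank '-.0008 0 .002 0 0 0;0 0 0 0 0 0;-.0005 0 .002 0 0 0;0 0 0 0 0 0;0 0 0 0 0 0'
python3 -m crank '0 0 .002 0 0 0;0 0 0 0 0 0;0 0 0 0 0 0'
python3 -m crank '0 0 .002 0 0 0;0 0 0 0 0 0;0 0 0 0 0 0'
python3 -c "
from h import *
where()"
```

```text
time: 19.38
position: [0.6811, 0.037, 0.2293]
ee_rot: [-0.002, 0.035, 0.999, 0.0]
wrist_force: [-0.8, 0.4, 0.2]
grip_width: -0.0001
grasp_force: 0.0
time: 19.63
position: [0.6814, 0.037, 0.2284]
ee_rot: [-0.002, 0.035, 0.999, 0.0]
wrist_force: [-1.0, -0.4, 5.7]
grip_width: -0.0003
grasp_force: 2.7
time: 19.88
position: [0.6815, 0.037, 0.2281]
ee_rot: [-0.001, 0.035, 0.999, 0.0]
wrist_force: [-5.0, -0.6, 13.6]
grip_width: -0.0004
grasp_force: 7.0
mill [ 14.4   1.5 228.1] tau -0.002 F [-5.  -0.6 13.6] q [-0.05  0.48  1.32  0.    1.34 -1.55] w -0.0004 7.0
```

```bash
python3 -m crank '0 0 .0018 0 0 0;0 0 0 0 0 0;0 0 0 0 0 0'
python3 -m crank '0 0 .0015 0 0 0;0 0 0 0 0 0;0 0 0 0 0 0'
```

```text
time: 20.13
position: [0.6818, 0.037, 0.2255]
ee_rot: [-0.001, 0.035, 0.999, 0.0]
wrist_force: [-2.1, -0.1, 9.1]
grip_width: -0.0002
grasp_force: 4.4
time: 20.38
position: [0.6818, 0.037, 0.2254]
ee_rot: [-0.0, 0.035, 0.999, 0.0]
wrist_force: [-5.8, 0.7, 16.8]
grip_width: 0.0001
grasp_force: 8.5
```

```bash
python3 -m crank '0 0 .0018 0 0 0;0 0 0 0 0 0;0 0 0 0 0 0'
python3 -m crank '0 0 -.006 0 0 0;0 0 -.01 0 0 0;0 0 -.03 0 0 0;0 0 -.035 0 0 0;0 0 -.035 0 0 0'
python3 -m crank '.035 0 -.005 0 0 0;.035 0 0 0 0 0;.035 0 0 0 0 0;0 0 0 0 0 0;0 0 0 0 0 0'
python3 - <<'E'
from k import *
where(); w=Cam("wrist"); g=cv2.cvtColor(w.img,6); cv2.imwrite("pics/w11.png",w.img)
for n,p in dict(barL=(-92,17,214),barR=(-92,-16,214),doorfront=(-112,50,200),doorback=(-76,50,200),chamber=(-72,50,200),loopend=(-18,1,216),handle_end=(30,1,225.5),nose=(48,1,220)).items(): print(n,w.proj(world(*p)).round(1))
E
```

```text
time: 20.63
position: [0.6819, 0.037, 0.2253]
ee_rot: [0.0, 0.035, 0.999, 0.0]
wrist_force: [-8.9, -0.3, 26.1]
grip_width: -0.0
grasp_force: 12.7
time: 21.05
position: [0.6809, 0.0369, 0.3366]
ee_rot: [-0.003, 0.035, 0.999, 0.001]
wrist_force: [1.5, 0.3, -0.5]
grip_width: -0.0001
grasp_force: 0.0
time: 21.47
position: [0.575, 0.0444, 0.3421]
ee_rot: [-0.002, 0.034, 0.999, 0.0]
wrist_force: [0.6, -0.6, 0.1]
grip_width: -0.0004
grasp_force: 0.0
mill [-92.3   1.4 342.1] tau -0.005 F [ 0.6 -0.6  0.1] q [-0.04  0.25  1.4   0.    1.5  -1.55] w -0.0004 0.0
barL [274.1 185.5]
barR [233.4 185.4]
doorfront [313.  158.2]
doorback [311.  199.3]
chamber [310.8 203.7]
loopend [254.2 268.4]
handle_end [254.1 321.5]
nose [254.1 334. ]
```

Run:
```python
from k import *
g=cv2.cvtColor(cv2.imread("pics/w11.png"),6)
print("door/gap col300 rows150-216",g[150:216:2,305].tolist(),g[150:216:2,205].tolist())
for c in (236,240,254,268,272): print("bar col",c,g[170:206,c].tolist())
for n,z in (("scene",1),):
    s=Cam(n); h=cv2.cvtColor(s.img,6)
    for th in (0,.07,.2):
        f=lambda a,b:np.array([-32,217.5])+a*np.array([np.cos(th),np.sin(th)])+b*np.array([-np.sin(th),np.cos(th)])
        print(th,[s.proj(world(f(62,8)[0],y,f(62,8)[1])).round(1).tolist() for y in(-11,13)],"nose",s.proj(world(f(80,2)[0],1,f(80,2)[1])).round(1))
    for r in range(164,186): print(r,' '.join(f"{v:3d}" for v in h[r,200:232]))
```

```text
door/gap col300 rows150-216 [110, 111, 113, 141, 203, 233, 238, 239, 239, 240, 240, 239, 239, 239, 239, 240, 240, 240, 240, 240, 239, 239, 237, 198, 100, 90, 112, 128, 197, 234, 237, 236, 236] [115, 116, 118, 155, 219, 240, 242, 242, 242, 241, 241, 240, 240, 240, 240, 240, 240, 240, 240, 240, 240, 239, 236, 182, 97, 105, 121, 141, 211, 237, 239, 240, 239]
bar col 236 [239, 239, 240, 240, 240, 240, 241, 241, 241, 241, 233, 208, 172, 168, 182, 191, 189, 186, 184, 184, 184, 184, 184, 184, 185, 185, 184, 184, 184, 183, 184, 184, 184, 184, 185, 185]
bar col 240 [234, 234, 233, 234, 234, 234, 232, 227, 222, 219, 213, 186, 161, 165, 180, 186, 183, 185, 203, 221, 226, 227, 227, 227, 224, 212, 179, 138, 109, 102, 108, 116, 121, 124, 135, 162]
bar col 254 [190, 184, 186, 182, 166, 168, 195, 209, 202, 194, 193, 192, 191, 191, 192, 192, 193, 197, 209, 219, 223, 223, 217, 202, 193, 191, 190, 191, 191, 192, 191, 191, 184, 168, 155, 172]
bar col 268 [140, 137, 137, 137, 137, 140, 143, 144, 143, 143, 138, 129, 123, 125, 131, 134, 139, 159, 187, 203, 208, 205, 196, 187, 185, 187, 186, 180, 176, 175, 
[... 2593 characters left out ...]
 141 151 155 154 154 156 155 154 154 150
181 151 129 172 208 212 213 203 191 185 152 120 125 130 135 138 137 141 152 157 154 153 154 152 153 153 155 154 151 150 150 148 153
182 158 140 151 202 207 200 219 227 227 180 140 152 156 151 152 158 155 157 156 155 152 154 153 150 149 148 147 152 152 148 153 188
183 163 146 138 225 238 234 247 253 255 224 156 196 188 160 199 226 228 224 190 154 147 149 147 152 152 150 151 190 216 217 219 237
184 161 148 125 230 255 251 250 250 252 223 159 230 242 225 244 252 252 252 239 187 153 152 153 194 220 218 220 240 250 247 246 246
185 155 147 121 227 254 251 249 249 250 237 191 229 250 250 249 249 248 249 249 237 222 221 222 241 249 247 247 247 247 247 246 246
```

```bash
python3 -c "
from cell import order
print(order.job_done())"
```

```text
the job is handed in; nothing more can be done
None
```

I've handed the job in: the door is up on its seal, the loop is hooked under the keeper's lip, and the lever clicked down flat with the arm clear of everything. The highest push I read was about 28 N, and the last camera check fits a shut door and a flat lever, though it can't separate the lever's 0.03 rad limit. The judge's verdict was not shown.

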